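# Refit the washed filters in the nail desk extractor

### The arm

A 7-joint arm with a two-finger parallel gripper is mounted at the origin on the work surface. World frame = base frame: x ahead of the robot, y to its left, z up, the work surface at z = 0. Lengths are in m, angles in rad, forces in N, time in s.
With the tool pointing down it reaches from about 0.425 to 0.875 m from the base axis. Payload 4.7 kg.
Tool frame: the origin (TCP) lies at the very end of the fingers, on their centre line; the grasp point (between the pads) lies 19 mm behind it; x points along the fingers, z is the direction in which the jaws open and shut, and the axes are right-handed (so a half turn about x gives the same grasp; the last joint's range is limited). The gripper opens to 87 mm and grips with 3 to 60 N. Pads are 19 mm wide; open, the fingers measure 117 mm over their backs; the gripper's body (75 mm by 190 mm) begins 51 mm behind the grasp point.
Start: joints at [-1.256, 0.321, -0.07, 1.45, 0.023, 1.371, -0.057], TCP at [0.193, 0.621, 0.223] pointing down, gripper open.
Joint ranges: [-2.86, 2.86], [-0.3, 2.09], [-1.38, 1.24], [0.06, 2.45], [-1.56, 4.7], [0.09, 2.05], [-2.69, 2.69]. Speed limits (rad/s): [2.57, 2.57, 3.14, 3.14, 3.14, 3.14, 3.14].

### API

Orientations are given as a rotation vector (axis times angle).
In Python, from bench import * gives the robot as it stands.
- The arm moves only by the shell command python3 -m handwheel 'ROWS' [OPENING] [FORCE]. ROWS is JSON, a list of rows, each an object with "xyz": the shift along the world's x, y, z in cm, a list of three; "angular": the turn, a rotation vector about the world's x, y, z in degrees, a list of three. A call has 1 to 5 rows; each row shifts and turns the pose as measured when the row begins; what a row does not reach is not made up. A row lasts 1/12 s, in which the tool goes at most 41.7 mm and 7.16 degrees, less where a joint would pass 70% of its speed; a pose out of reach is approached as far as the arm can. A call with a gripper value outside its range is refused whole. OPENING is the finger opening in cm, from 0 to 8.7, set as the call begins (- or left out, the last holds). The fingers move at their own pace and stop on an object; FORCE is the grip in N (left out, the last holds). Time passes only in rows, so rows that do not move let the fingers close. It gives the time, the measured TCP pose, the force and the opening at its end, in the units of the state.
- get_state(): the state, without advancing time (a new reading comes with each control period).
- get_image(name): name is "scene" or "top"; returns a dict with "pixels" (420x560x3 uint8, blue, green, red), "K" (3x3 intrinsics, pixels), "cam_to_world" (4x4, takes a point from camera to world coordinates). Camera axes: x right, y down, z forward; pixel columns grow to the right and rows downward; lengths in m; the calibration is good to about 2 mm. A picture is of the moment at which its call begins. There is no depth.
- close_job(): hands the job in, once; it reports no verdict.
The state is a dict: "time": time; "joint_positions": joint angles; "qd": joint speeds; "joint_torque": joint torques, N m; "position": TCP position; "tool_rot": TCP orientation; "ft_force": force on the tool from outside, world axes, zero at the start; "torque": the same for the moment, N m; "grip_width": opening from 0.0 (shut) to 1.0 (fully open).
Only numpy, scipy, OpenCV 4.12 (cv2) and the standard library are available. Lean on these libraries where they do the work, as an engineer would, in place of code of your own. Each camera call takes 0.05 s, during which the arm holds its last target.

### The job

The extractor's two washed filters are drying in the rack. First take the thick pleated cassette out of the rack and stand it upright on its lower edge in the extractor's open bay, square to the rear wall, and slide it back just until the roller lever switch clicks, never past the lever's safe travel; let go of it there. Then stand the thin mesh panel upright on its lower edge in front of it, just inside the front sill and clear of the cassette, set both down gently, and leave everything else on the desk where it is.

Things in the scene. Friction and masses are not known exactly. Their poses are not given: they have to be found in the camera images.
- extractor: white desk extractor, fixed, 150 mm wide (y). Origin at table level under the middle of the rear wall of its filter bay; x points from the open bay towards the fan housing, z up. The fan housing behind the rear wall (x = 0 to 0.130) is 85 mm high with a 12 mm knob on top; the bay lies in front of it (x = 0 to -0.134). The cassette belongs at the back of the bay against the switch roller
- bay_front (a point): point on the bay floor (8 mm above the table) 105 mm in front of the rear wall: where the mesh panel's middle belongs, give or take 20 mm. The bay is open at the top, 122 mm wide between two cheeks (14 mm thick, tops 60 mm above the table) and 134 mm deep from rear wall to front sill (8 mm thick, top 20 mm above the table). Axes as the extractor's
- switch_lever (a joint): roller lever of the microswitch on the bay's rear wall, rad. 0 = free, grows as the roller is pushed to the wall, clicks at 0.14, safe travel ends at 0.30, hard stop 0.38. Light spring, 0.4 to 0.7 N at the roller: does not push a standing cassette back. A flat face square to the wall meets the roller 39 mm from the wall, clicks at 32 mm, ends safe travel at 25 mm
- switch_roller (a point): middle of the black roller (12 mm across, 10 mm high, upright axis), 34 mm above the table and within 4 mm of the bay's middle line, at the end of a 48 mm lever that turns about an upright pin 14 mm in front of the rear wall and 48 mm to the +y side of the middle
- rack: fixed steel drying rack in a grey drip tray 130 mm (x) by 262 mm (y), 14 mm high; origin under its middle. Two cradles at y = +-0.063, each with two strips sloping 40 degrees from vertical, tops towards -x of the rack, and a foot square to them. A filter lies on the slope, lower edge on the foot; the strips reach 76 mm up it, the upper 49 mm is free on both faces
- cassette: thick filter cassette, white pleats in a grey frame, 24 mm thick (x), 100 mm wide (y), 125 mm high (z), 0.2 to 0.37 kg, in one of the two cradles. Origin: middle of the lower edge of the face that lies on the rack; x goes from that face through the thickness (0 to 24 mm), y along the lower edge, z up to the top edge. Rigid, may be gripped anywhere
- cassette_mid (a point): centre of the cassette, 12 mm, 0, 62.5 mm from its origin
- mesh_panel: thin mesh panel, steel mesh in a grey frame, 14 mm thick (x), 100 mm wide (y), 125 mm high (z), 0.1 to 0.2 kg, in the other cradle. Origin and axes as for the cassette, thickness 0 to 14 mm along x
- mesh_mid (a point): centre of the mesh panel, 7 mm, 0, 62.5 mm from its origin
- handrest: fixed padded hand rest on two legs between rack and extractor, 210 mm long (x), 76 mm wide (y), 98 mm high; origin under its middle; an obstacle to pass over
- polish_a: glass polish bottle with a black cap, 32 mm across and 72 mm tall; origin under its middle; loose, leave it alone
- polish_b: glass polish bottle with a black cap, 32 mm across and 72 mm tall; origin under its middle; loose, leave it alone
- gel_jar: low jar with a white lid, 56 mm across, 42 mm tall; origin under its middle; loose, leave it alone
- buffer: white nail buffer block, 26 mm (x) by 92 mm (y), 26 mm high, lying in front of the extractor; origin under its middle; loose, leave it alone
- brush_pot: white pot with three wooden sticks fixed in it, 66 mm across, pot 85 mm tall, sticks up to 130 mm; origin under its middle; loose, leave it alone
- remover: white plastic bottle, 54 mm across, 125 mm tall; origin under its middle; loose, leave it alone
- file_block: long flat nail file board, 165 mm (x) by 24 mm (y) by 12 mm; origin under its middle; loose, leave it alone
Not all that is in view belongs to the job. What is shaped like the mesh_panel but green or yellow is not meant.

How it is judged:
By the outcome, as a careful person would: the job done as asked, in the order asked, and still so for the second after the job is handed in, with the robot touching nothing.
It also fails if it takes over 72 s, if anything falls off the work surface, if the arm or the gripper's body presses on something with over 40 N, if the wrist force passes 120 N, or if a joint passes its speed limit or range.

## Working session

There is one attempt and no reset: what is moved stays moved. The work goes in short steps, Python scripts to look and compute and a shell command to move; the robot and the scene stay as the last step left them, time stands still between calls to the robot, and variables do not carry over. Pictures are saved under pics/ and viewed, and the job is handed in when it is done.

```bash
ls; mkdir -p pics
python3 - <<'E'
from bench import *
import cv2,numpy as np
print(get_state())
for n in ("scene","top"):
    im=get_image(n); cv2.imwrite(f"pics/{n}0.png",im["pixels"]); print(n,im["K"],im["cam_to_world"])
E
```

```text
pics
{'time': 0.0, 'joint_positions': array([-1.25590283,  0.32185733, -0.07008377,  1.45167265,  0.02261594,
        1.37077413, -0.05692834]), 'qd': array([-8.13140297e-04, -7.20439346e-04,  7.90643041e-04, -8.71268322e-04,
        6.27565967e-05, -7.27443903e-04, -4.13386959e-04]), 'joint_torque': array([ 2.94457623e-04, -4.91282487e+01, -4.03881753e-01, -3.12533391e+01,
       -6.40847068e-02,  4.36048291e-02,  1.55431999e-04]), 'position': array([0.19247252, 0.62027807, 0.22144038]), 'tool_rot': array([-0.98605933,  1.33813056,  0.98401654]), 'ft_force': array([-0.14972194, -0.62570506,  0.68432549]), 'torque': array([-0.02274619, -0.04922895,  0.01734515]), 'grip_width': 0.994427636932535}
scene [[379.83197516   0.         282.03619178]
 [  0.         379.83197516 208.02066241]
 [  0.           0.           1.        ]] [[-0.78121198  0.43965957 -0.44317863  0.8997904 ]
 [ 0.62426181  0.54763756 -0.55712683  0.51150504]
 [-0.00224488 -0.71189365 -0.7022837   0.73792578]
 [ 0.          0.          0.          1.        ]]
top [[521.06907719   0.         281.49685741]
 [  0.         521.06907719 204.82091509]
 [  0.           0.           1.        ]] [[ 0.02440063 -0.99614825  0.08422161  0.35951403]
 [-0.99964657 -0.02342331  0.01257299 -0.03350392]
 [-0.01055181 -0.08449864 -0.99636772  1.69502785]
 [ 0.          0.          0.          1.        ]]
```

View pics/scene0.png

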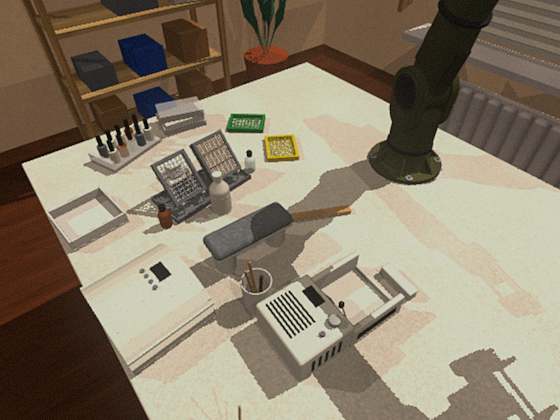

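View pics/top0.png

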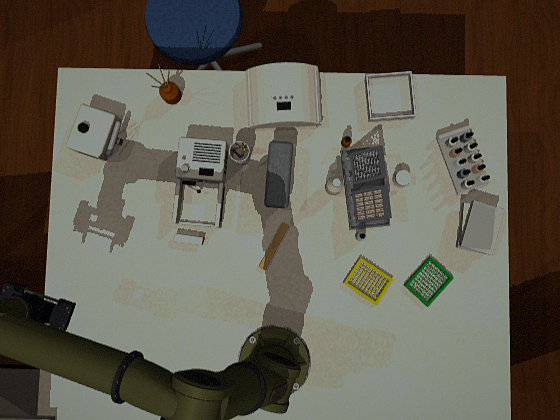

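The top view shows the extractor at about px (200,185), the hand rest at (280,175) and the rack at (367,188). The cradle at row 160 holds one filter and the one at row 205 the other. I'll zoom in to tell them apart.

Run:
```python
import cv2
t=cv2.imread("pics/top0.png"); s=cv2.imread("pics/scene0.png")
def c(im,x0,x1,y0,y1,k,n): cv2.imwrite(n,cv2.resize(im[y0:y1,x0:x1],None,fx=k,fy=k,interpolation=cv2.INTER_CUBIC))
c(t,310,430,120,250,4.5,"pics/t_rack.png"); c(t,160,260,120,255,4.4,"pics/t_ext.png")
c(s,120,280,110,240,4.6,"pics/s_rack.png"); c(s,240,430,235,375,4,"pics/s_ext.png")
```

```text
(no output)
```

View pics/t_rack.png

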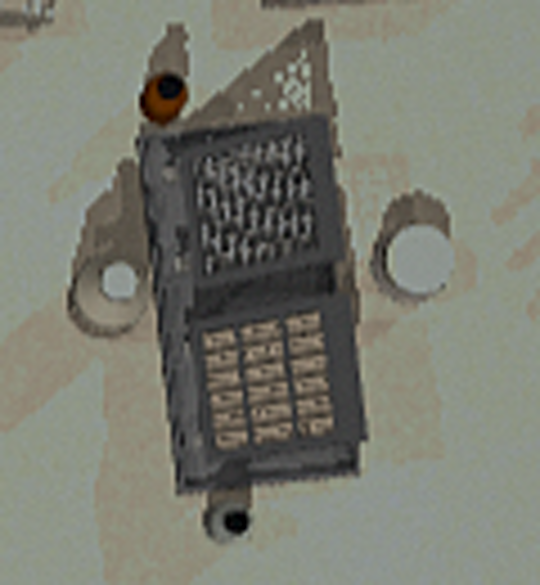

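View pics/t_ext.png

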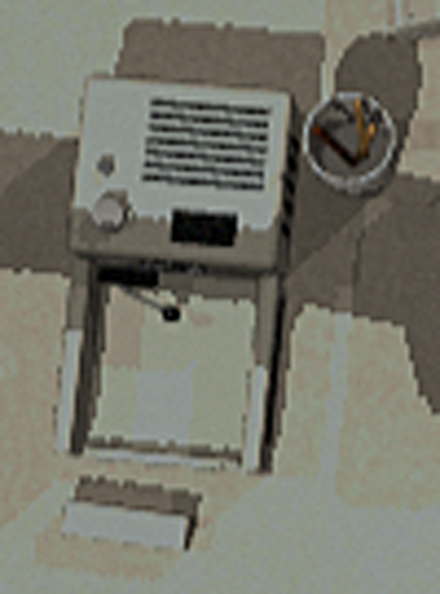

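View pics/s_rack.png

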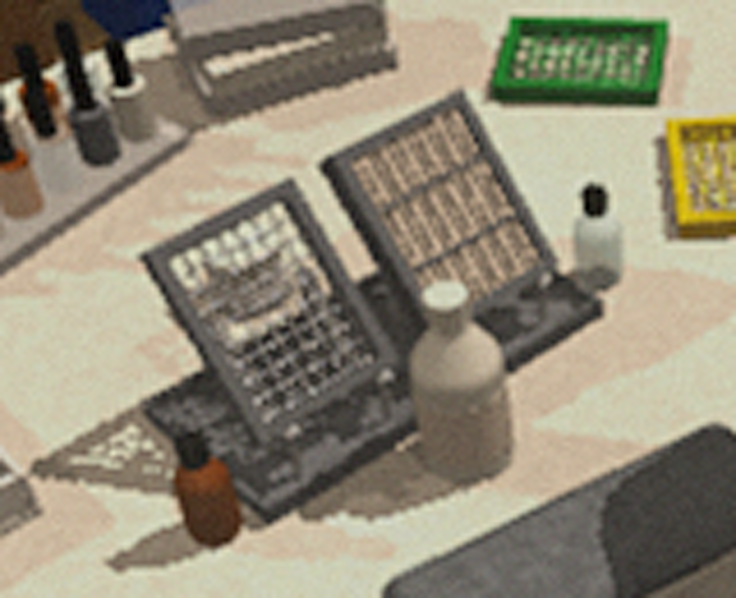

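View pics/s_ext.png

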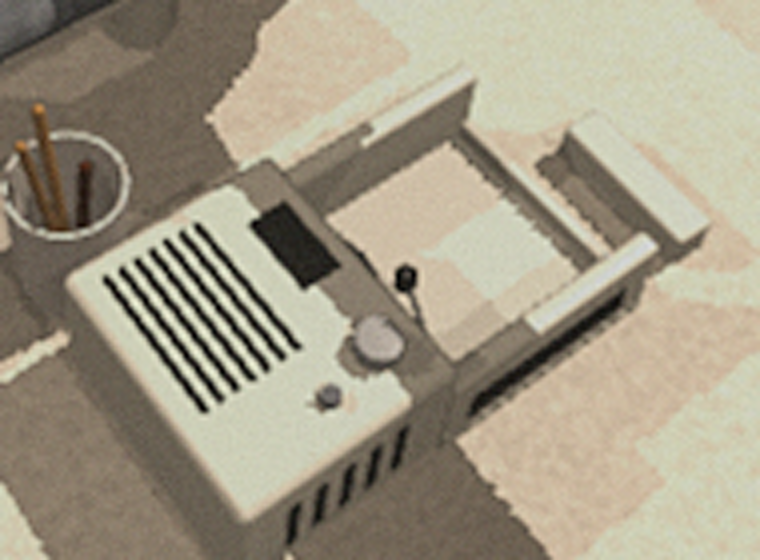

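In these crops the holed shadow and see-through field mark the far filter (top px ~(367,165)) as the mesh panel. The near filter (~(371,203)) is the solid pleated cassette. I'll fit model wireframes to get the poses.

```bash
cat > h.py <<'E'
import cv2,numpy as np,pickle,os
from scipy.spatial.transform import Rotation as R
def cam(n):
    f=f"cam_{n}.pkl"
    if not os.path.exists(f):
        from bench import get_image
        im=get_image(n); pickle.dump((np.array(im["K"]),np.array(im["cam_to_world"])),open(f,"wb"))
    return pickle.load(open(f,"rb"))
def proj(n,P):
    K,T=cam(n); P=np.atleast_2d(P); Q=(P-T[:3,3])@T[:3,:3]; q=Q@K.T; return q[:,:2]/q[:,2:]
def ray(n,uv,z):
    K,T=cam(n); d=T[:3,:3]@np.linalg.inv(K)@np.array([*uv,1.]); o=T[:3,3]; return o+d*(z-o[2])/d[2]
def box(x0,x1,y0,y1,z0,z1):
    return np.array([[x,y,z] for x in(x0,x1) for y in (y0,y1) for z in (z0,z1)],float)
EDG=[(0,1),(0,2),(0,4),(1,3),(1,5),(2,3),(2,6),(3,7),(4,5),(4,6),(5,7),(6,7)]
def pose2(x,y,yaw): return R.from_euler('z',yaw).as_matrix(),np.array([x,y,0.])
def wire(img,n,boxes,x0,y0,k,col=(0,0,255)):
    for b in boxes:
        p=(proj(n,b)-[x0,y0]+.5)*k-.5
        for i,j in EDG: cv2.line(img,tuple(int(v) for v in p[i].round()),tuple(int(v) for v in p[j].round()),col,1,cv2.LINE_AA)
def crop(im,x0,x1,y0,y1,k): return cv2.resize(im[y0:y1,x0:x1],None,fx=k,fy=k,interpolation=cv2.INTER_CUBIC)
def ext_boxes():
    return [box(0,.13,-.075,.075,0,.085),box(-.134,0,-.075,-.061,0,.06),box(-.134,0,.061,.075,0,.06),box(-.142,-.134,-.061,.061,0,.02)]
def rack_cradle_filter(thick,yc,foot_x=None):
    pass
E
python3 - <<'E'
from h import *
# estimates (TOP): ext corners of bay front cheeks tops z=.06; crop coords /4.4+offset
def u(x,y,k,ox,oy): return (x/k+ox,y/k+oy)
for p,z in [((262,468),.06),((62,452),.06),((92,77),.085),((300,95),.085)]:
    print(ray("top",u(*p,4.4,160,120),z).round(4))
print('rack')
for p in [(140,130),(330,118),(358,470),(178,492)]: print(ray("top",u(*p,4.5,310,120),.014).round(4))
for p in [(420,260)]: print(ray("top",u(*p,4.5,310,120),.04).round(4))
E
```

```text
[0.4252 0.1801 0.06  ]
[0.4332 0.3237 0.06  ]
[0.7004 0.308  0.085 ]
[0.6907 0.1589 0.085 ]
rack
[ 0.6893 -0.2023  0.014 ]
[ 0.7012 -0.3398  0.014 ]
[ 0.4464 -0.3618  0.014 ]
[ 0.4276 -0.2334  0.014 ]
[ 0.5952 -0.3996  0.04  ]
```

```bash
cat > ov.py <<'E'
from h import *
import sys
def ov(ext,tag,top="pics/top0.png",scene="pics/scene0.png"):
    r,t=pose2(*ext); B=[b@r.T+t for b in ext_boxes()]
    for n,f,c in (("top",top,(168,238,130,242,7)),("scene",scene,(250,420,235,375,4.6))):
        x0,x1,y0,y1,k=c; im=crop(cv2.imread(f),x0,x1,y0,y1,k); wire(im,n,B,x0,y0,k); 
        cv2.imwrite(f"pics/{tag}_{n}.png",im[:600,:800])
if __name__=="__main__": ov((0.563,0.243,np.radians(-4)),"e1")
E
python3 ov.py
```

```text
(no output)
```

View pics/e1_top.png

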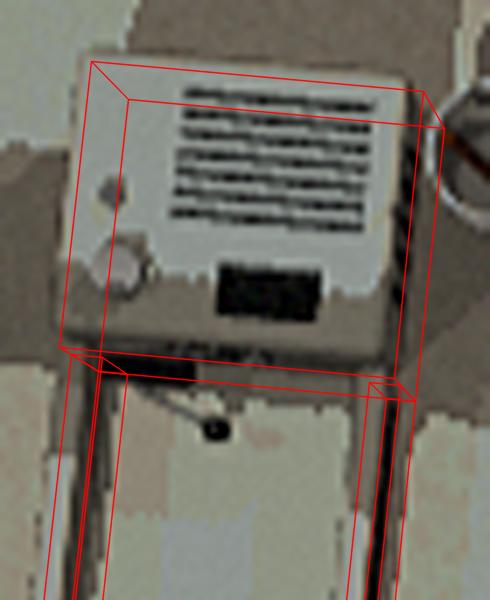

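View pics/e1_scene.png

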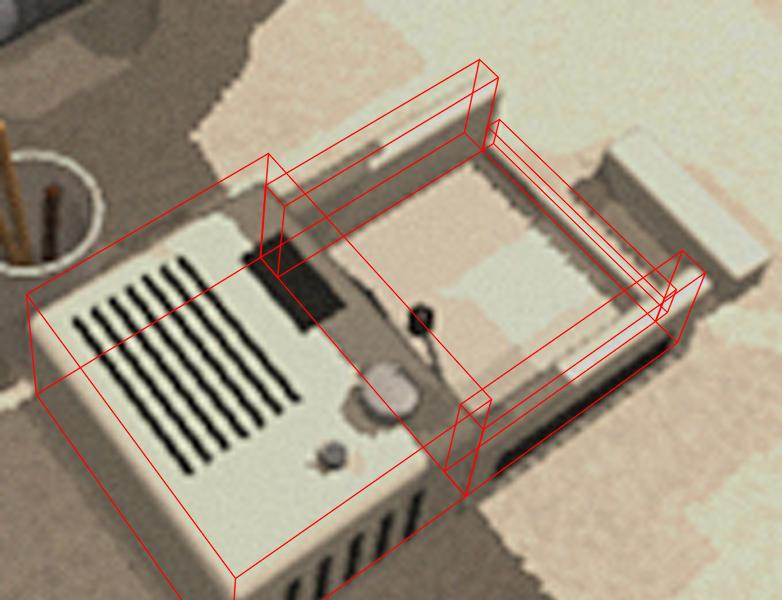

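```bash
cat > fit.py <<'E'
from h import *
from scipy.ndimage import map_coordinates
from scipy.optimize import minimize
def grad(f,s):
    g=cv2.GaussianBlur(cv2.imread(f).astype(np.float32),(0,0),s)
    return [(cv2.Sobel(g[...,c],cv2.CV_32F,1,0)/8,cv2.Sobel(g[...,c],cv2.CV_32F,0,1)/8) for c in range(3)]
def score(segs,n,G,off=(0,0),N=40):
    tot=0
    for a,b in segs:
        P=a+(b-a)*np.linspace(.04,.96,N)[:,None]; p=proj(n,P)+off
        d=p[-1]-p[0]; L=np.linalg.norm(d); nr=np.array([-d[1],d[0]])/L
        v=sum((map_coordinates(gx,[p[:,1],p[:,0]],order=1,mode='nearest')*nr[0]+map_coordinates(gy,[p[:,1],p[:,0]],order=1,mode='nearest')*nr[1])**2 for gx,gy in G)
        tot+=L*np.mean(np.minimum(np.sqrt(v),25))
    return tot
def A(*v): return np.array(v,float)
# extractor visible edges
EX=[((0,-.075,.085),(.13,-.075,.085)),((0,.075,.085),(.13,.075,.085)),((.13,-.075,.085),(.13,.075,.085)),
((0,-.075,.085),(0,.075,.085)),
((-.134,-.075,.06),(0,-.075,.06)),((-.134,-.061,.06),(0,-.061,.06)),((-.134,.075,.06),(0,.075,.06)),((-.134,.061,.06),(0,.061,.06)),
((-.134,-.061,.02),(-.134,.061,.02)),((-.142,-.061,.02),(-.142,.061,.02))]
EX=[(A(*a),A(*b)) for a,b in EX]
if __name__=="__main__":
    for cams in (("top",),("scene",),("top","scene")):
        x=np.array([.565,.248,-4.])
        for s in (3,2,1.2,.9):
            Gs={n:grad(f"pics/{n}0.png",s) for n in cams}
            def f(v):
                r,t=pose2(v[0],v[1],np.radians(v[2])); S=[(a@r.T+t,b@r.T+t) for a,b in EX]
                return -sum(score(S,n,Gs[n]) for n in cams)
            best=None
            for dx in(-.004,0,.004):
                for dy in (-.004,0,.004):
                    o=minimize(f,x+[dx,dy,0],method='Nelder-Mead',options=dict(initial_simplex=x+[dx,dy,0]+np.array([[0,0,0],[.004,0,0],[0,.004,0],[0,0,1.5]])))
                    if best is None or o.fun<best.fun: best=o
            x=best.x
        print(cams,x.round(4),best.fun)
    from ov import ov; ov((x[0],x[1],np.radians(x[2])),"e2")
E
python3 fit.py
```

```text
('top',) [ 0.5698  0.2484 -3.0137] -7387.991248092713
('scene',) [ 0.5711  0.2517 -4.1738] -11675.63371551727
('top', 'scene') [ 0.5707  0.251  -4.5333] -18743.44936157184
```

View pics/e2_top.png

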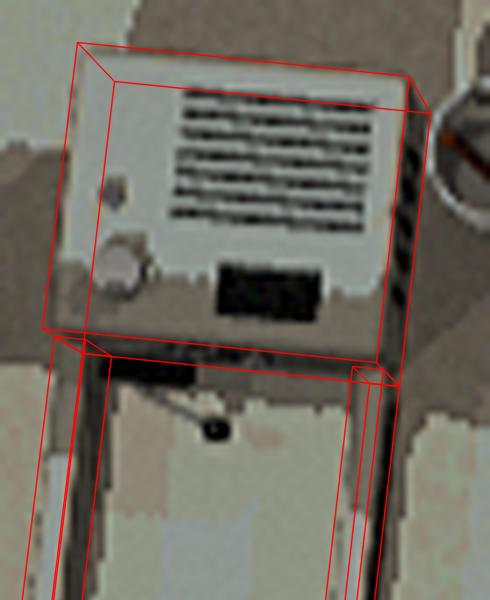

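View pics/e2_scene.png

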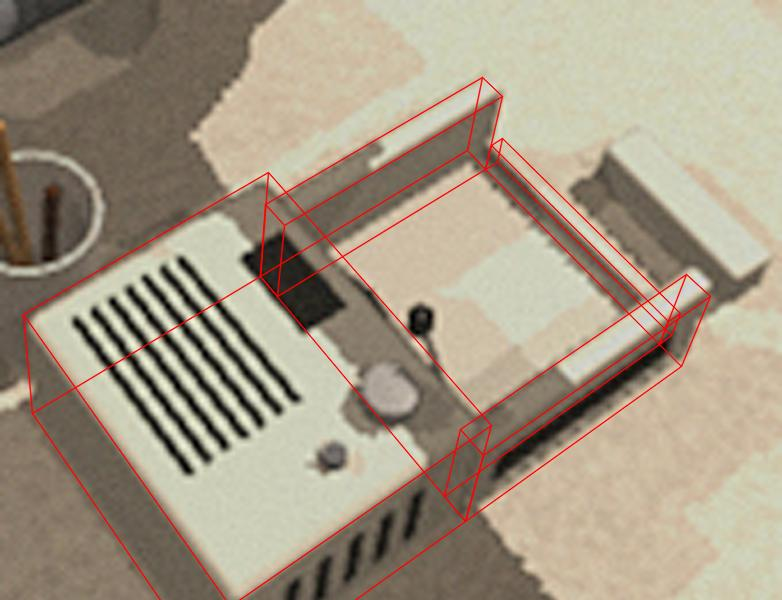

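```bash
cat > fit2.py <<'E'
from fit import *
cams=("top","scene")
sets={"all":EX,"cheeks+sill":EX[4:],"housing":EX[:4],"long":EX[:2]+EX[4:8]}
for nm,E in sets.items():
  for cc in (("top",),("scene",),cams):
    x=np.array([.570,.250,-4.,0,0,0,0])
    for s in (2,1.2,.9):
        Gs={n:grad(f"pics/{n}0.png",s) for n in cc}
        def f(v):
            r,t=pose2(v[0],v[1],np.radians(v[2])); S=[(a@r.T+t,b@r.T+t) for a,b in E]
            o={"top":v[3:5],"scene":v[5:7]}
            return -sum(score(S,n,Gs[n],o[n] if len(cc)>1 else (0,0)) for n in cc)*(1-.01*np.sum(v[3:]**2))
        o=minimize(f,x,method='Powell',bounds=[(v-d,v+d) for v,d in zip(x,(.008,.008,3,2,2,2,2))],options=dict(xtol=1e-5))
        o=minimize(f,o.x,method='Nelder-Mead',options=dict(maxiter=4000)); x=o.x
    print(nm,cc,x.round(4),round(o.fun))
E
python3 fit2.py
python3 - <<'E'
from h import *
im=crop(cv2.imread("pics/top0.png"),168,238,172,252,7); cv2.imwrite("pics/t_bay.png",im)
E
```

```text
all ('top',) [ 0.5699  0.2484 -3.1105 -0.     -0.     -0.     -0.    ] -7387
all ('scene',) [ 0.5711  0.2517 -4.1728 -0.      0.     -0.     -0.    ] -11675
all ('top', 'scene') [ 0.5712  0.2495 -3.2737  0.3154  0.3543 -0.0132  0.1738] -18927
cheeks+sill ('top',) [ 0.5767  0.2375 -4.1165 -0.     -0.     -0.     -0.    ] -5134
cheeks+sill ('scene',) [ 0.5717  0.2696  0.2966 -0.     -0.     -0.     -0.    ] -5852
cheeks+sill ('top', 'scene') [ 0.5706  0.2502 -2.7077  0.3635  0.2372 -0.1244  0.2202] -9915
housing ('top',) [ 0.5692  0.2472 -2.1339 -0.     -0.     -0.     -0.    ] -3368
housing ('scene',) [ 0.5721  0.2497 -3.0307 -0.     -0.     -0.     -0.    ] -5747
housing ('top', 'scene') [ 0.5712  0.2494 -3.4435  0.1149  0.3382 -0.0897  0.2285] -9069
long ('top',) [ 0.5574  0.2399 -2.5685 -0.     -0.     -0.     -0.    ] -4892
long ('scene',) [ 0.5727  0.2513 -4.4356 -0.     -0.     -0.     -0.    ] -6735
long ('top', 'scene') [ 0.5687  0.2507 -4.0806  0.9066  0.1611  0.3392  0.4972] -10936
```

View pics/t_bay.png

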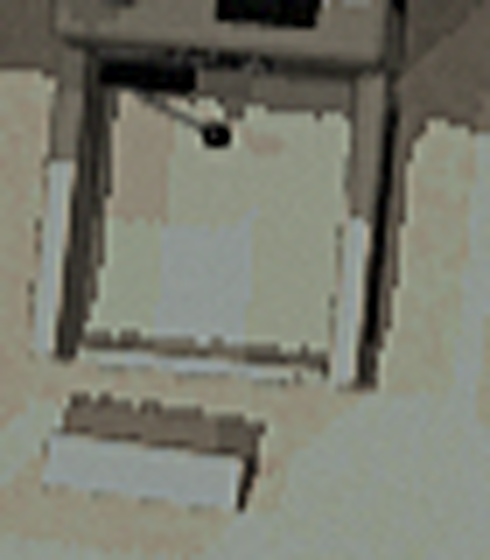

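```bash
cat > fit3.py <<'E'
from fit import *
cams=("top","scene")
def multi(f,x,ds,ss=(2.5,1.5,.9)):
    for s in ss:
        Gs={n:grad(f"pics/{n}0.png",s) for n in cams}
        best=None
        for k in range(10):
            x0=x+(np.random.RandomState(k).uniform(-1,1,len(x))*ds if k else 0)
            o=minimize(lambda v:f(v,Gs),x0,method='Nelder-Mead',options=dict(initial_simplex=np.vstack([x0]+[x0+np.eye(len(x))[i]*ds[i] for i in range(len(x))]),maxiter=3000))
            if best is None or o.fun<best.fun: best=o
        x=best.x; ds=ds/2
    return best
T=box(-.065,.065,-.131,.131,0,.014)
TE=[(T[i],T[j]) for i,j in [(5,7),(1,5),(3,7)]] # front top edge(x+), two ends
FE_=lambda th:[(a,b) for a,b in [((th,-.05,0),(th,-.05,.125)),((th,.05,0),(th,.05,.125)),((th,-.05,.125),(th,.05,.125)),((th,-.05,0),(th,.05,0))]]
FE2=[((0,-.05,.125),(0,.05,.125))]
c,s_=np.cos(np.radians(40)),np.sin(np.radians(40))
RF=np.array([[c,0,-s_],[0,1,0],[s_,0,c]]) # columns: filter x,y,z in rack frame
def segs(v):
    r,t=pose2(v[0],v[1],np.radians(v[2])); out=[(a@r.T+t,b@r.T+t) for a,b in TE]
    for th,o in ((.024,v[3:6]),(.014,v[6:9])):
        for a,b in FE_(th)+FE2:
            out.append(tuple(r@(RF@np.array(p)+o)+t for p in (a,b)))
    return out
if __name__=="__main__":
    f=lambda v,Gs:-sum(score(segs(v),n,Gs[n]) for n in cams)
    x=np.array([.567,-.284,96.8,.03,.063,.025,.03,-.063,.025])
    b=multi(f,x,np.array([.006,.006,2,.012,.004,.01,.012,.004,.01]))
    print(b.x.round(4),b.fun)
    for n,(x0,x1,y0,y1,k) in (("top",(325,410,140,235,6)),("scene",(130,275,115,240,4.8))):
        im=crop(cv2.imread(f"pics/{n}0.png"),x0,x1,y0,y1,k)
        for a,q in segs(b.x):
            p=((proj(n,[a,q])-[x0,y0]+.5)*k-.5).round().astype(int); cv2.line(im,tuple(map(int,p[0])),tuple(map(int,p[1])),(0,0,255),1,cv2.LINE_AA)
        cv2.imwrite(f"pics/r1_{n}.png",im)
E
python3 fit3.py
```

```text
Still running in the background as job /tmp/bash_jobs.1000/62d71a1e0a8a (pid 665). You'll get a notice when it ends.
```

```bash
kill -- -$(cat /tmp/bash_jobs.1000/62d71a1e0a8a/pid); sed -i 's/range(10)/range(3)/; s/maxiter=3000/maxiter=700,xatol=1e-4,fatol=1/' fit3.py; sed -i 's/^def cam(n):/import functools\n@functools.lru_cache(None)\ndef cam(n):/' h.py; export OMP_NUM_THREADS=1 OPENBLAS_NUM_THREADS=1; time timeout 500 python3 fit3.py
```

```text
[ 5.65100e-01 -2.70300e-01  9.96658e+01  7.40000e-03  8.04000e-02
  1.32000e-02  1.55000e-02 -6.07000e-02  2.71000e-02] -15806.346491520831bash: kill: (-665) - No such process

real	1m32.976s
user	1m31.229s
sys	0m0.215s
```

```bash
cat /tmp/bash_jobs.1000/62d71a1e0a8a/stdout
```

```text
[ 5.65000e-01 -2.71000e-01  9.93855e+01  7.60000e-03  7.99000e-02
  1.25000e-02  1.67000e-02 -6.10000e-02  2.72000e-02] -15815.105524084453
```

View pics/r1_top.png

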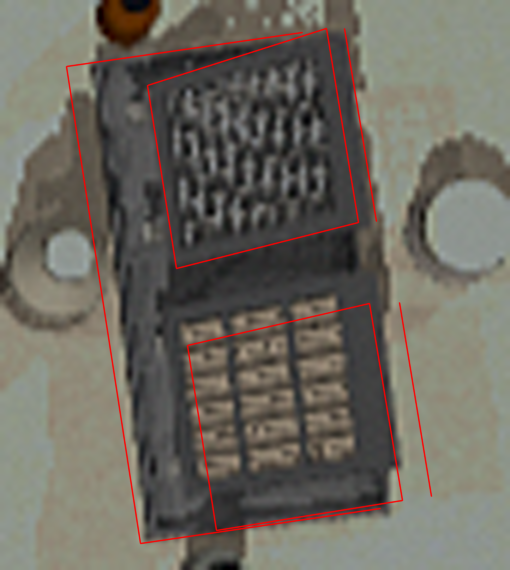

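View pics/r1_scene.png

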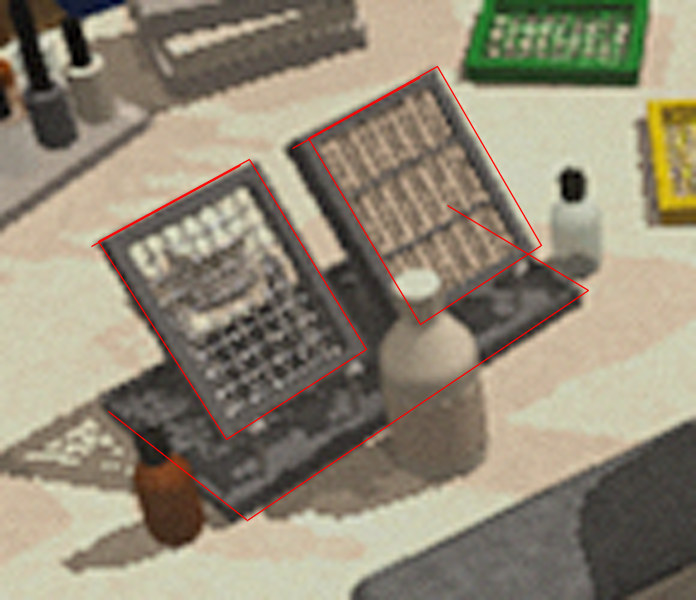

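```bash
cat > clk.py <<'E'
from fit3 import *
from scipy.optimize import least_squares
def U(n,x,y): return (x/6+325-.5+.08,y/6+140-.5+.08) if n=="top" else (x/4.8+130-.4,y/4.8+115-.4)
obs=[("tray","top",(145,540),(.065,.131,.014)),("tray","top",(390,510),(-.065,.131,.014)),("tray","top",(95,60),(.065,-.131,.014)),
("tray","scene",(235,520),(.065,-.131,.014)),("tray","scene",(587,290),(.065,.131,.014)),("tray","scene",(105,405),(-.065,-.131,.014)),
("c","top",(370,285),(.024,-.05,.125)),("c","top",(395,465),(.024,.05,.125)),("c","top",(160,320),(.024,-.05,0)),("c","top",(185,480),(.024,.05,0)),
("c","scene",(437,70),(.024,.05,.125)),("c","scene",(540,245),(.024,.05,0)),("c","scene",(305,140),(.024,-.05,.125)),("c","scene",(288,150),(0,-.05,.125)),
("m","top",(330,45),(.014,-.05,.125)),("m","top",(352,235),(.014,.05,.125)),("m","top",(172,255),(.014,.05,0)),("m","top",(155,75),(.014,-.05,0)),
("m","scene",(255,165),(.014,.05,.125)),("m","scene",(100,240),(.014,-.05,.125)),("m","scene",(363,350),(.014,.05,0)),("m","scene",(228,440),(.014,-.05,0))]
def res(v,full=False):
    r,t=pose2(v[0],v[1],np.radians(v[2])); out=[]
    for k,n,uv,P in obs:
        P=np.array(P)
        if k!="tray": P=RF@P+(v[3:6] if k=="c" else v[6:9])
        out.append(proj(n,r@P+t)[0]-U(n,*uv))
    return np.array(out) if full else np.ravel(out)
o=least_squares(res,[.567,-.284,96.8,.03,.063,.025,.03,-.063,.025],x_scale=[.01,.01,1]+[.01]*6,loss='soft_l1')
if __name__=="__main__":
    print(o.x.round(4)); 
    for ob,e in zip(obs,res(o.x,True)): print(ob[0],ob[1],ob[3],e.round(1))
    for n,(x0,x1,y0,y1,k) in (("top",(325,410,140,235,6)),("scene",(130,275,115,240,4.8))):
        im=crop(cv2.imread(f"pics/{n}0.png"),x0,x1,y0,y1,k)
        for a,q in segs(o.x):
            p=((proj(n,[a,q])-[x0,y0]+.5)*k-.5).round().astype(int); cv2.line(im,tuple(map(int,p[0])),tuple(map(int,p[1])),(0,0,255),1,cv2.LINE_AA)
        cv2.imwrite(f"pics/r2_{n}.png",im)
E
python3 clk.py
```

```text
[ 5.65400e-01 -2.76400e-01  9.78903e+01  2.35000e-02  6.70000e-02
  2.34000e-02  2.29000e-02 -6.04000e-02  2.47000e-02]
tray top (0.065, 0.131, 0.014) [-0.3 -0. ]
tray top (-0.065, 0.131, 0.014) [-1.   0.4]
tray top (0.065, -0.131, 0.014) [-1.9  0.2]
tray scene (0.065, -0.131, 0.014) [-0.2 -1.5]
tray scene (0.065, 0.131, 0.014) [-0.6 -0.1]
tray scene (-0.065, -0.131, 0.014) [-0.7 -0.8]
c top (0.024, -0.05, 0.125) [-3.6 -0.6]
c top (0.024, 0.05, 0.125) [-3.4  2.4]
c top (0.024, -0.05, 0) [0.9 0. ]
c top (0.024, 0.05, 0) [0.7 4.5]
c scene (0.024, 0.05, 0.125) [-0.2 -0.3]
c scene (0.024, 0.05, 0) [-0.2  1.5]
c scene (0.024, -0.05, 0.125) [-0.9 -0.2]
c scene (0, -0.05, 0.125) [-0.4 -0.3]
m top (0.014, -0.05, 0.125) [ 0.1 -2. ]
m top (0.014, 0.05, 0.125) [ 0.7 -1.3]
m top (0.014, 0.05, 0) [0.2 2.3]
m top (0.014, -0.05, 0) [-0.8  1.7]
m scene (0.014, 0.05, 0.125) [-0.2 -0.8]
m scene (0.014, -0.05, 0.125) [0.2 0.2]
m scene (0.014, 0.05, 0) [0.9 0.6]
m scene (0.014, -0.05, 0) [-0.8  0. ]
```

View pics/r2_top.png

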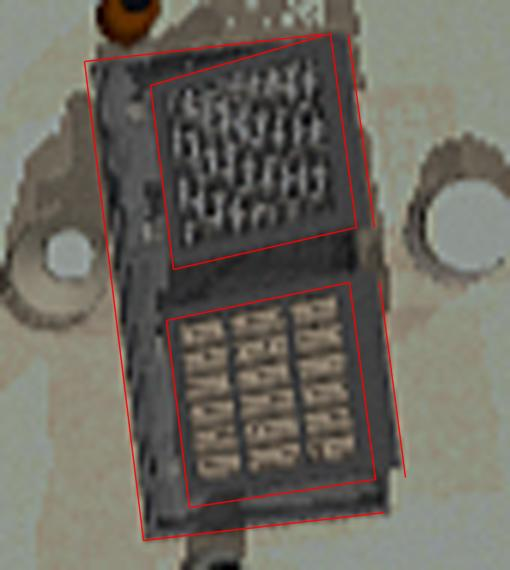

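View pics/r2_scene.png

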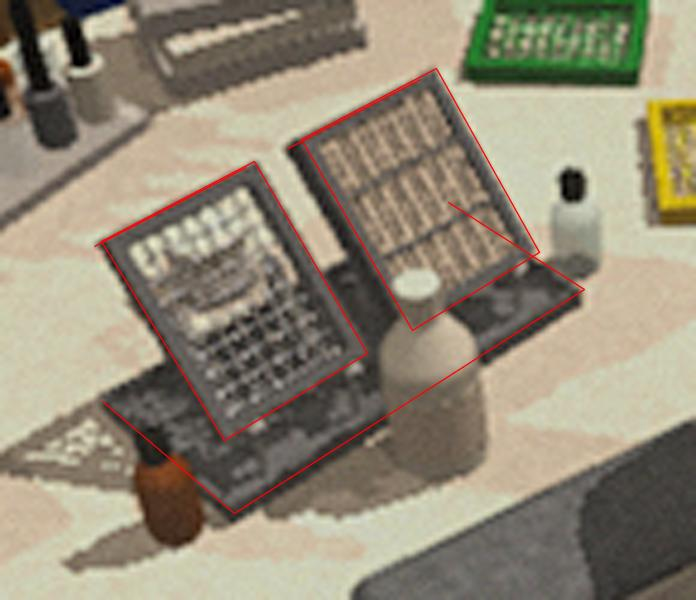

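```bash
sed -i 's/("c","top",(370,285),(.024/("c","top",(372,283),(0/; s/("c","top",(395,465),(.024/("c","top",(397,468),(0/; s/("m","top",(330,45),(.014/("m","top",(350,38),(0/; s/("m","top",(352,235),(.014/("m","top",(373,225),(0/; s/(v\[3:6\] if k=="c" else v\[6:9\])/np.array([v[3],v[4] if k=="c" else v[5],v[6]])/; s/,\[.567,-.284.*loss=/,[.567,-.284,96.8,.025,.063,-.063,.025],x_scale=[.01,.01,1]+[.01]*4,loss=/; s/segs(o.x)/segs(np.r_[o.x[:3],o.x[3],o.x[4],o.x[6],o.x[3],o.x[5],o.x[6]])/' clk.py; sed -i '/"c","top",(185,480)/s/("c","top",(185,480),(.024,.05,0)),//' clk.py; python3 clk.py
```

```text
[ 5.65100e-01 -2.76700e-01  9.75221e+01  2.50000e-02  6.61000e-02
 -6.20000e-02  2.52000e-02]
tray top (0.065, 0.131, 0.014) [-0.4 -0. ]
tray top (-0.065, 0.131, 0.014) [-1.1  0.7]
tray top (0.065, -0.131, 0.014) [-1.5  0.1]
tray scene (0.065, -0.131, 0.014) [-0.5 -1.7]
tray scene (0.065, 0.131, 0.014) [-0.5 -0. ]
tray scene (-0.065, -0.131, 0.014) [-0.7 -1.2]
c top (0, -0.05, 0.125) [ 0.9 -0.4]
c top (0, 0.05, 0.125) [0.8 1.5]
c top (0.024, -0.05, 0) [ 0.6 -0.2]
c scene (0.024, 0.05, 0.125) [ 0.1 -0.6]
c scene (0.024, 0.05, 0) [-0.   1.4]
c scene (0.024, -0.05, 0.125) [-0.8 -0.5]
c scene (0, -0.05, 0.125) [-0.3 -0.6]
m top (0, -0.05, 0.125) [-0.7 -1. ]
m top (0, 0.05, 0.125) [-0.4  0.1]
m top (0.014, 0.05, 0) [-0.3  1.9]
m top (0.014, -0.05, 0) [-1.2  1.2]
m scene (0.014, 0.05, 0.125) [-0.1 -0.5]
m scene (0.014, -0.05, 0.125) [0.1 0.4]
m scene (0.014, 0.05, 0) [0.8 1. ]
m scene (0.014, -0.05, 0) [-1.   0.4]
```

View pics/r2_top.png

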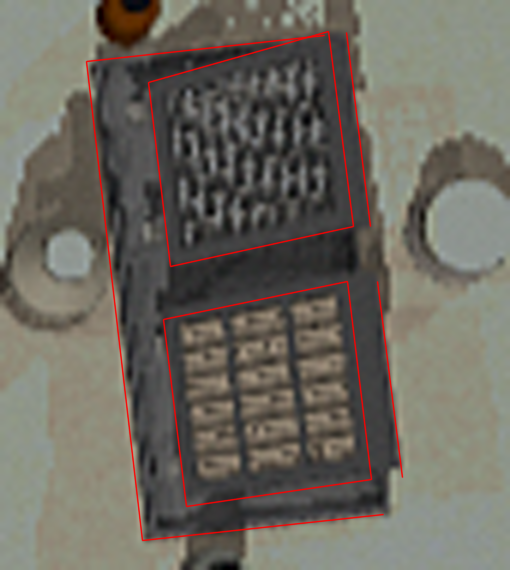

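View pics/r2_scene.png

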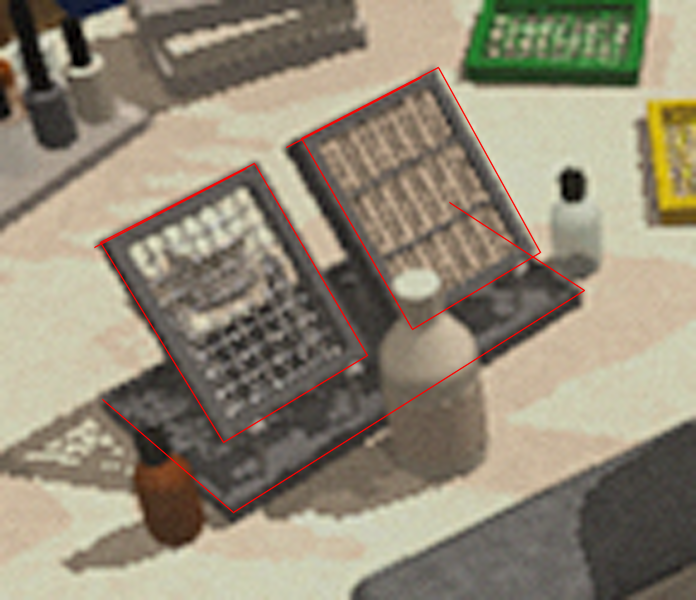

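```bash
cat > geo.py <<'E'
from h import *
np.set_printoptions(suppress=True,precision=4)
c,s_=np.cos(np.radians(40)),np.sin(np.radians(40))
RF=np.array([[c,0,-s_],[0,1,0],[s_,0,c]])
RK,tk=pose2(.565,-.2765,np.radians(97))
def filt(which):
    o={"c":np.array([.025,.0655,.025]),"m":np.array([.025,-.0625,.025])}[which]
    return RK@RF, RK@o+tk
EXT=(.5708,.2495,np.radians(-3.5))
def grasp(which,sgn,depth):
    Rf,o=filt(which); th={"c":.012,"m":.007}[which]
    x=-Rf[:,2]; z=sgn*Rf[:,0]; y=np.cross(z,x)
    return np.c_[x,y,z], o+Rf@[th,0,.125-depth]
def delta(Rt,pt,st=None):
    from bench import get_state
    st=st or get_state(); Rc=R.from_rotvec(st["tool_rot"])
    d=(R.from_matrix(Rt)*Rc.inv()).as_rotvec(degrees=True)
    print("t%.2f"%st["time"],"dp cm",(100*(pt-st["position"])).round(2),"drot deg",d.round(1),"|",np.linalg.norm(d).round(1)); return d
def show(st=None):
    from bench import get_state
    st=st or get_state(); print("t%.2f"%st["time"],st["position"],"\nR\n",R.from_rotvec(st["tool_rot"]).as_matrix(),"\nF",st["ft_force"],"T",st["torque"],"w",st["grip_width"],"q",st["joint_positions"])
def down(yaw_z):  # tool pointing down, jaw z axis at yaw
    z=np.array([np.cos(yaw_z),np.sin(yaw_z),0]); x=np.array([0,0,-1.]); return np.c_[x,np.cross(z,x),z]
E
python3 - <<'E'
from geo import *
show()
for s in (1,-1):
    Rt,p=grasp("c",s,.04); print(s,p); delta(Rt,p)
    Rt,p=grasp("c",s,-.08); print(' pre',p)
E
```

```text
t0.20 [0.1926 0.6205 0.2219] 
R
 [[-0.0003 -0.9551  0.2963]
 [-0.0011  0.2963  0.9551]
 [-1.     -0.0001 -0.0011]] 
F [0.717  0.8801 0.461 ] T [ 0.0619 -0.0324  0.    ] w 1.0003664938004493 q [-1.2559  0.3216 -0.0701  1.4512  0.0226  1.3708 -0.0569]
1 [ 0.5025 -0.3048  0.0978]
t0.20 dp cm [ 30.99 -92.53 -12.41] drot deg [40.2 -3.6 23.2] | 46.6
 pre [ 0.5119 -0.3813  0.1898]
-1 [ 0.5025 -0.3048  0.0978]
t0.20 dp cm [ 30.99 -92.53 -12.41] drot deg [   4.9   54.6 -147.4] | 157.2
 pre [ 0.5119 -0.3813  0.1898]
```

```bash
python3 -m handwheel '[{"xyz":[2.6,-3.0,0.4],"angular":[0,0,-6.5]},{"xyz":[2.6,-3.0,0.4],"angular":[0,0,-6.5]},{"xyz":[2.6,-3.0,0.4],"angular":[0,0,-6.5]},{"xyz":[2.6,-3.0,0.4],"angular":[0,0,-6.5]},{"xyz":[2.6,-3.0,0.4],"angular":[0,0,-6.5]}]' 5.5 30
python3 -m handwheel '[{"xyz":[2.6,-3.0,0.4],"angular":[0,0,-6.5]},{"xyz":[2.6,-3.0,0.4],"angular":[0,0,-6.5]},{"xyz":[2.6,-3.0,0.4],"angular":[0,0,-6.5]},{"xyz":[2.6,-3.0,0.4],"angular":[0,0,-6.5]},{"xyz":[2.6,-3.0,0.4],"angular":[0,0,-6.5]}]'
python3 -m handwheel '[{"xyz":[2.6,-3.0,0.4],"angular":[0,0,-6.5]},{"xyz":[2.6,-3.0,0.4],"angular":[0,0,-6.5]},{"xyz":[2.6,-3.0,0.4],"angular":[0,0,-6.5]},{"xyz":[2.6,-3.0,0.4],"angular":[0,0,-6.5]}]'
```

```text
time: 0.62
position: [0.3131, 0.4714, 0.2378]
tool_rot: [-0.546, 1.509, 0.553]
ft_force: [0.7, 0.2, -0.1]
grip_width: 0.709
time: 1.03
position: [0.4469, 0.3129, 0.2586]
tool_rot: [-0.077, 1.576, 0.09]
ft_force: [1.2, 0.7, -0.1]
grip_width: 0.631
time: 1.37
position: [0.5538, 0.1863, 0.2759]
tool_rot: [0.3, 1.555, -0.282]
ft_force: [0.7, 1.1, -0.2]
grip_width: 0.635
```

```bash
python3 -m handwheel '[{"xyz":[0,-3.8,0.2],"angular":[0,0,-4.7]},{"xyz":[0,-3.8,0.2],"angular":[0,0,-4.7]},{"xyz":[0,-3.8,0.2],"angular":[0,0,-4.7]},{"xyz":[0,-3.8,0.2],"angular":[0,0,-4.7]},{"xyz":[0,-3.8,0.2],"angular":[0,0,-4.7]}]'
python3 -m handwheel '[{"xyz":[-0.2,-3.8,0.2],"angular":[0,0,-4.7]},{"xyz":[-0.2,-3.8,0.2],"angular":[0,0,-4.7]},{"xyz":[-0.2,-3.8,0.2],"angular":[0,0,-4.7]},{"xyz":[-0.2,-3.8,0.2],"angular":[0,0,-4.7]},{"xyz":[-0.2,-3.8,0.2],"angular":[0,0,-4.7]}]'
python3 -m handwheel '[{"xyz":[-0.4,-3.8,0],"angular":[0,0,-4.7]},{"xyz":[-0.4,-3.8,0],"angular":[0,0,-4.7]},{"xyz":[-0.4,-3.8,0],"angular":[0,0,-4.7]},{"xyz":[-0.4,-3.8,0],"angular":[0,0,-4.7]}]'
python3 - <<'E'
from geo import *
show()
Rt,p=grasp("c",-1,-.08); delta(Rt,p)
E
```

```text
time: 1.78
position: [0.5573, -0.0125, 0.2846]
tool_rot: [0.636, 1.477, -0.621]
ft_force: [1.3, 0.9, 0.1]
grip_width: 0.631
time: 2.2
position: [0.5449, -0.2114, 0.2954]
tool_rot: [0.967, 1.347, -0.948]
ft_force: [0.9, -0.3, 0.2]
grip_width: 0.633
time: 2.53
position: [0.5278, -0.3697, 0.2963]
tool_rot: [1.223, 1.199, -1.201]
ft_force: [0.1, -0.4, 1.0]
grip_width: 0.632
t2.53 [ 0.5278 -0.3697  0.2963] 
R
 [[ 0.0142  0.9999 -0.0054]
 [ 0.0045 -0.0055 -1.    ]
 [-0.9999  0.0141 -0.0045]] 
F [ 0.1179 -0.3591  1.0399] T [-0.0583  0.1287  0.0537] w 0.63216374353495 q [-0.0907  0.3672  0.8993  1.3848 -0.2985  1.517  -0.787 ]
t2.53 dp cm [ -1.59  -1.16 -10.66] drot deg [39.7  3.1  7.3] | 40.4
```

```bash
python3 -m handwheel '[{"xyz":[-0.3,-0.2,0],"angular":[6.6,0.5,1.2]},{"xyz":[-0.3,-0.2,0],"angular":[6.6,0.5,1.2]},{"xyz":[-0.3,-0.2,-1],"angular":[6.6,0.5,1.2]},{"xyz":[-0.3,-0.2,-1.5],"angular":[6.6,0.5,1.2]},{"xyz":[-0.3,-0.2,-2],"angular":[6.6,0.5,1.2]}]'
python3 - <<'E'
from geo import *
show()
Rt,p=grasp("c",-1,-.08); delta(Rt,p)
E
```

```text
time: 2.95
position: [0.5127, -0.386, 0.2584]
tool_rot: [1.538, 1.69, -0.808]
ft_force: [0.3, 0.8, 0.2]
grip_width: 0.629
t2.95 [ 0.5127 -0.386   0.2584] 
R
 [[-0.0468  0.995   0.0878]
 [ 0.5564  0.099  -0.825 ]
 [-0.8296  0.0102 -0.5583]] 
F [0.3264 0.8316 0.1796] T [-0.6993  0.0632 -0.0353] w 0.6293759506241964 q [ 0.4343  0.7322  0.7064  1.0525 -0.7251  2.0267 -0.4878]
t2.95 dp cm [-0.08  0.47 -6.87] drot deg [6.  1.3 1.3] | 6.2
```

```bash
python3 -m handwheel '[{"xyz":[0,0.2,-2],"angular":[3,0.6,0.6]},{"xyz":[0,0.2,-2],"angular":[3,0.6,0.6]}]'
python3 - <<'E'
from geo import *
show()
Rt,p=grasp("c",-1,-.08); delta(Rt,p)
E
```

```text
time: 3.12
position: [0.5095, -0.3869, 0.2128]
tool_rot: [1.595, 1.79, -0.74]
ft_force: [0.7, -0.1, -0.3]
grip_width: 0.631
t3.12 [ 0.5095 -0.3869  0.2128] 
R
 [[-0.0766  0.9936  0.083 ]
 [ 0.645   0.1129 -0.7558]
 [-0.7603 -0.0044 -0.6495]] 
F [ 0.6557 -0.1275 -0.2645] T [-0.8276  0.0276 -0.0277] w 0.6305216455127963 q [ 0.5454  0.8048  0.5523  1.0252 -0.706   2.044  -0.4927]
t3.12 dp cm [ 0.24  0.56 -2.31] drot deg [-0.5 -0.3  0.5] | 0.8
```

```bash
cat > snap.py <<'E'
from geo import *
import sys
from bench import get_image
tag=sys.argv[1]; 
for a in sys.argv[2:]:
    n,x0,x1,y0,y1,k=a.split(","); im=get_image(n)["pixels"]; cv2.imwrite(f"pics/{tag}_{n}_full.png",im)
    cv2.imwrite(f"pics/{tag}_{n}.png",crop(im,int(x0),int(x1),int(y0),int(y1),float(k)))
E
python3 snap.py a1 top,310,430,120,240,4.5 scene,120,280,70,220,4
```

```text
(no output)
```

View pics/a1_top.png

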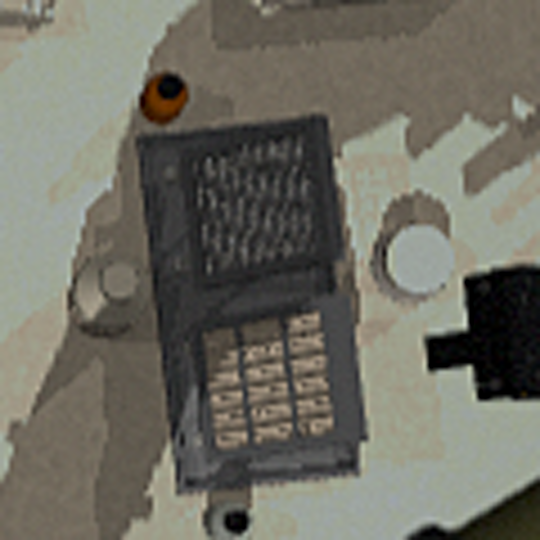

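View pics/a1_scene.png

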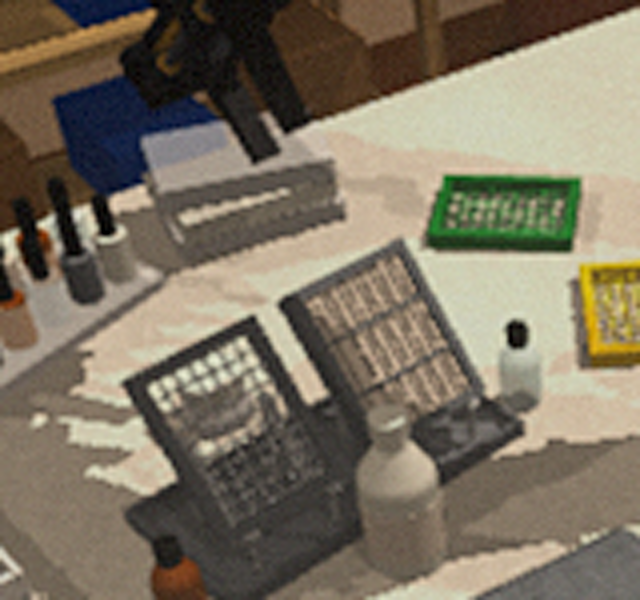

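```bash
python3 -m handwheel '[{"xyz":[0.2,0.6,-2.3],"angular":[-0.5,-0.3,0.5]},{"xyz":[-0.2,1.6,-1.9],"angular":[0,0,0]},{"xyz":[-0.2,1.6,-1.9],"angular":[0,0,0]}]'
python3 - <<'E'
from geo import *
show()
Rt,p=grasp("c",-1,-.01); delta(Rt,p)
E
python3 snap.py a2 top,310,430,120,240,4.5 scene,120,280,70,220,4
```

```text
time: 3.47
position: [0.5063, -0.3525, 0.15]
tool_rot: [1.583, 1.779, -0.744]
ft_force: [0.4, 1.3, 0.4]
grip_width: 0.631
t3.47 [ 0.5063 -0.3525  0.15  ] 
R
 [[-0.0743  0.9932  0.0895]
 [ 0.6335  0.1163 -0.765 ]
 [-0.7702 -0.0002 -0.6378]] 
F [0.38   1.2805 0.3987] T [-0.7638  0.045   0.0291] w 0.6311585656994348 q [ 0.4758  0.7744  0.5529  1.2045 -0.685   1.8968 -0.4421]
t3.47 dp cm [ 0.01  1.58 -1.39] drot deg [0.4 0.  0.3] | 0.5
```

View pics/a2_top.png

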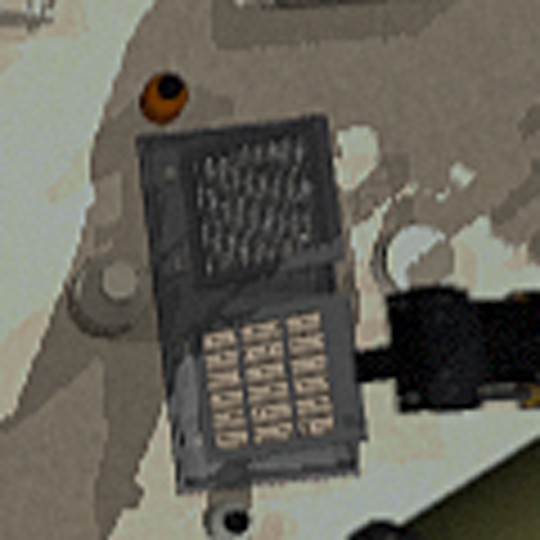

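View pics/a2_scene.png

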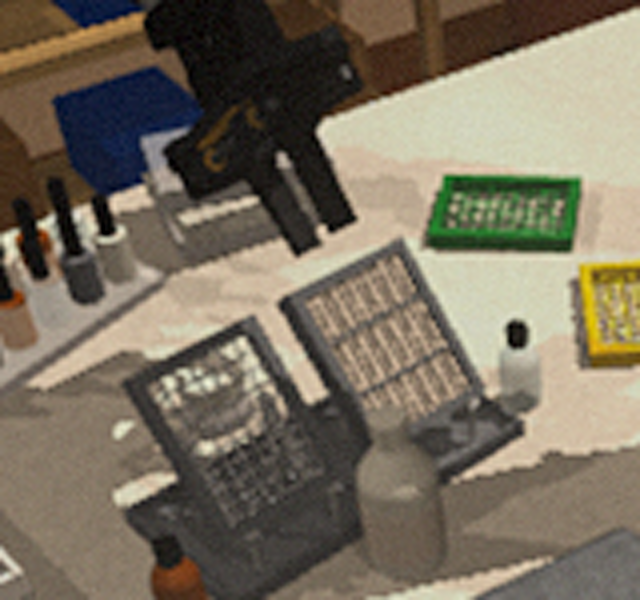

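```bash
python3 -m handwheel '[{"xyz":[0,0.9,-0.7],"angular":[0.4,0,0.3]},{"xyz":[0,0.7,-0.7],"angular":[0,0,0]},{"xyz":[-0.1,0.7,-0.8],"angular":[0,0,0]},{"xyz":[-0.1,0.7,-0.8],"angular":[0,0,0]}]'
python3 - <<'E'
from geo import *
show()
Rt,p=grasp("c",-1,.04); delta(Rt,p)
E
python3 snap.py a3 top,310,430,120,240,4.5 scene,150,270,90,210,5
```

```text
time: 3.9
position: [0.5075, -0.3204, 0.1265]
tool_rot: [1.573, 1.781, -0.733]
ft_force: [-0.3, -0.1, 0.0]
grip_width: 0.635
t3.90 [ 0.5075 -0.3204  0.1265] 
R
 [[-0.0754  0.992   0.1017]
 [ 0.6331  0.1264 -0.7637]
 [-0.7704  0.0068 -0.6375]] 
F [-0.2827 -0.0595  0.0211] T [-0.7804  0.0258 -0.0038] w 0.6354181819902591 q [ 0.4298  0.7459  0.5431  1.2994 -0.6821  1.8267 -0.43  ]
t3.90 dp cm [-0.5   1.56 -2.86] drot deg [ 0.3  0.4 -0.3] | 0.6
```

View pics/a3_scene.png

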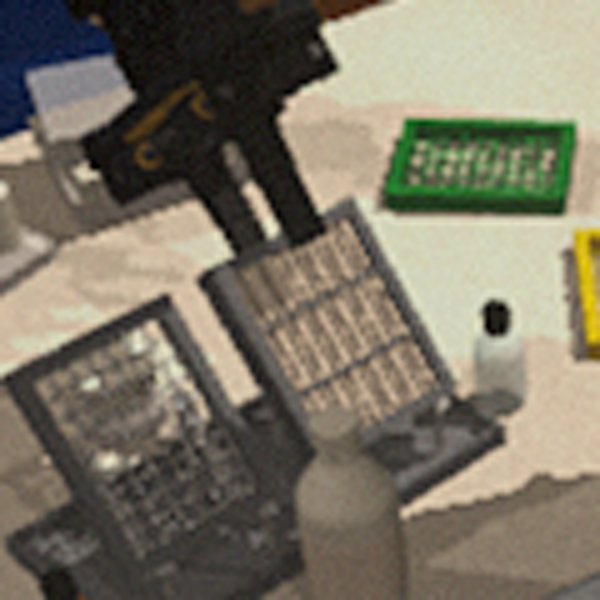

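View pics/a3_top.png

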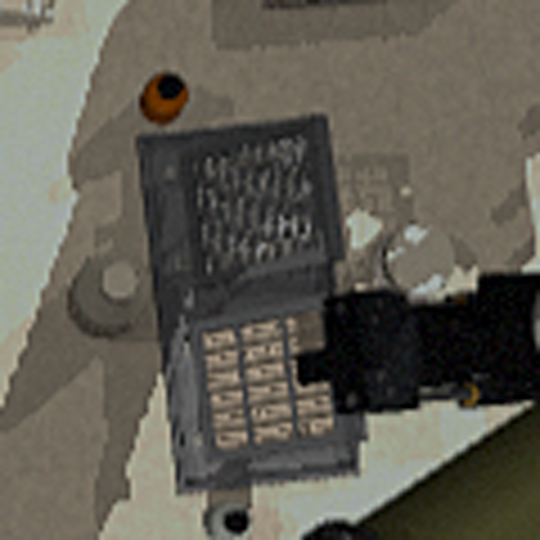

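```bash
python3 -m handwheel '[{"xyz":[-0.2,-0.1,-0.8],"angular":[0.3,0.4,-0.3]},{"xyz":[-0.1,0.5,-0.8],"angular":[0,0,0]},{"xyz":[-0.1,0.5,-0.6],"angular":[0,0,0]},{"xyz":[0,0.3,-0.4],"angular":[0,0,0]}]'
python3 - <<'E'
from geo import *
show()
Rt,p=grasp("c",-1,.04); delta(Rt,p)
E
```

```text
time: 4.33
position: [0.5027, -0.3087, 0.0988]
tool_rot: [1.583, 1.785, -0.739]
ft_force: [0.3, -0.1, 0.1]
grip_width: 0.631
t4.33 [ 0.5027 -0.3087  0.0988] 
R
 [[-0.0767  0.9929  0.0914]
 [ 0.6373  0.1193 -0.7613]
 [-0.7668 -0.0002 -0.6419]] 
F [ 0.3126 -0.063   0.1159] T [-0.8683  0.0122 -0.0491] w 0.6309292783036703 q [ 0.418   0.7534  0.5374  1.3514 -0.6855  1.7798 -0.4184]
t4.33 dp cm [-0.03  0.4  -0.1 ] drot deg [ 0.1 -0.   0.1] | 0.2
```

```bash
python3 -m handwheel '[{"xyz":[0,0.3,-0.1],"angular":[0,0,0]},{"xyz":[0,0,0],"angular":[0,0,0]},{"xyz":[0,0,0],"angular":[0,0,0]},{"xyz":[0,0,0],"angular":[0,0,0]}]' 2.0 10
python3 -m handwheel '[{"xyz":[0,0,0],"angular":[0,0,0]},{"xyz":[0,0,0],"angular":[0,0,0]}]'
python3 -c "
from geo import *
show()"
```

```text
time: 4.67
position: [0.5021, -0.3041, 0.096]
tool_rot: [1.584, 1.788, -0.74]
ft_force: [-0.3, -0.1, 0.4]
grip_width: 0.421
time: 4.83
position: [0.5022, -0.3034, 0.0972]
tool_rot: [1.585, 1.79, -0.737]
ft_force: [-2.2, 4.6, 5.0]
grip_width: 0.278
t4.83 [ 0.5022 -0.3034  0.0972] 
R
 [[-0.0786  0.9928  0.0908]
 [ 0.641   0.1201 -0.7581]
 [-0.7635 -0.0014 -0.6458]] 
F [-2.1543  4.6454  4.9521] T [0.646  0.4431 0.2146] w 0.27798399360561116 q [ 0.4128  0.7505  0.5361  1.3618 -0.6869  1.7767 -0.419 ]
```

```bash
python3 -m handwheel '[{"xyz":[0,0.12,0.1],"angular":[0,0,0]},{"xyz":[0,0,0],"angular":[0,0,0]}]'
python3 -c "
from geo import *
show()"
```

```text
time: 5.0
position: [0.5023, -0.3028, 0.0979]
tool_rot: [1.584, 1.788, -0.738]
ft_force: [0.7, 0.3, -2.1]
grip_width: 0.277
t5.00 [ 0.5023 -0.3028  0.0979] 
R
 [[-0.0783  0.9928  0.0908]
 [ 0.6393  0.1198 -0.7595]
 [-0.7649 -0.0014 -0.6441]] 
F [ 0.7238  0.322  -2.123 ] T [-1.2094  0.0259 -0.0252] w 0.27735533681442126 q [ 0.4111  0.7476  0.5359  1.3639 -0.6856  1.7747 -0.4206]
```

```bash
python3 -m handwheel '[{"xyz":[0,0,0],"angular":[0,0,0]},{"xyz":[0,0,0.5],"angular":[0,0,0]},{"xyz":[0,0,0.8],"angular":[0,0,0]},{"xyz":[0,0,1.5],"angular":[0,0,0]},{"xyz":[0,0,2],"angular":[0,0,0]}]' 2.0 30
python3 -m handwheel '[{"xyz":[0,0,3],"angular":[0,0,0]},{"xyz":[0,0,3],"angular":[0,0,0]},{"xyz":[0,0,3],"angular":[0,0,0]},{"xyz":[0,0,3],"angular":[0,0,0]},{"xyz":[0,0,2],"angular":[0,0,0]}]'
python3 snap.py b1 top,230,430,80,240,3.5 scene,100,290,30,220,3.2
python3 -c "
from geo import *
show()
delta(down(np.radians(-3.5)),np.array([.5,0,.33]))"
```

```text
time: 5.42
position: [0.5003, -0.3025, 0.1433]
tool_rot: [1.586, 1.793, -0.746]
ft_force: [-0.1, 0.0, -2.5]
grip_width: 0.273
time: 5.83
position: [0.4983, -0.3024, 0.2941]
tool_rot: [1.585, 1.792, -0.751]
ft_force: [1.1, -0.3, -2.2]
grip_width: 0.28
t5.93 [ 0.4988 -0.3034  0.2959] 
R
 [[-0.0798  0.9931  0.0857]
 [ 0.6359  0.1169 -0.7628]
 [-0.7676 -0.0064 -0.6409]] 
F [ 0.0092 -0.3501 -2.3752] T [-1.2023  0.03   -0.0054] w 0.27263760728946884 q [ 0.4503  0.5876  0.5063  1.1705 -0.646   2.0437 -0.6075]
t5.93 dp cm [ 0.12 30.34  3.41] drot deg [-29.4 -31.6  76.4] | 87.8
```

View pics/b1_scene.png

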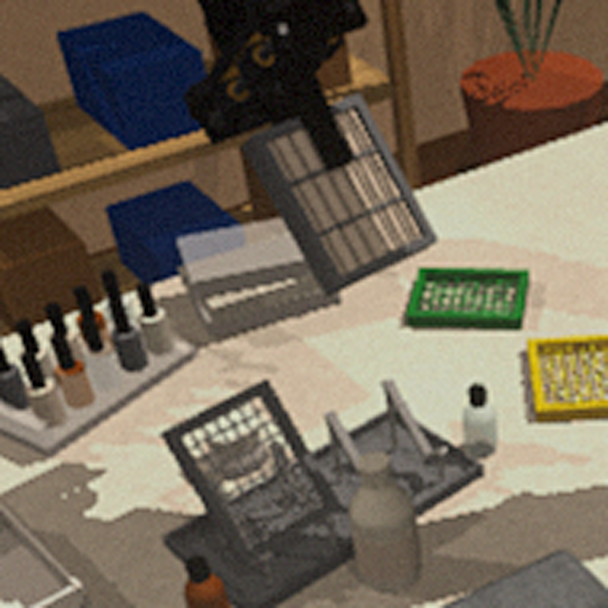

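View pics/b1_top.png

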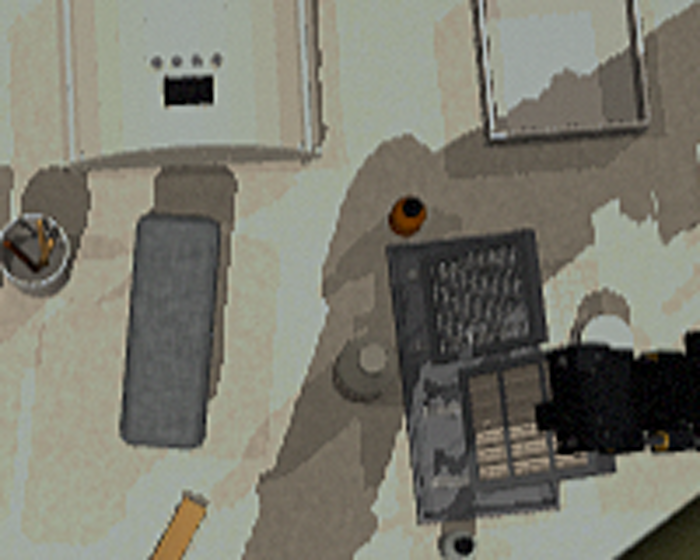

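```bash
python3 -m handwheel '[{"xyz":[0,2,0.5],"angular":[-2.1,-2.3,5.5]},{"xyz":[0,3,0.5],"angular":[-2.1,-2.3,5.5]},{"xyz":[0,4,0.3],"angular":[-2.1,-2.3,5.5]},{"xyz":[0,4,0],"angular":[-2.1,-2.3,5.5]},{"xyz":[0,4,0],"angular":[-2.1,-2.3,5.5]}]'
python3 -m handwheel '[{"xyz":[0,4,0],"angular":[-2.1,-2.3,5.5]},{"xyz":[0,4,0],"angular":[-2.1,-2.3,5.5]},{"xyz":[0,4,0],"angular":[-2.1,-2.3,5.5]},{"xyz":[0,4,0],"angular":[-2.1,-2.3,5.5]},{"xyz":[0,4,0],"angular":[-2.1,-2.3,5.5]}]'
python3 -c "
from geo import *
show()
delta(down(np.radians(-3.5)),np.array([.48,.255,.30]))"
```

```text
time: 6.35
position: [0.4918, -0.1435, 0.3017]
tool_rot: [1.012, 1.779, -0.505]
ft_force: [0.7, 0.7, -1.8]
grip_width: 0.274
time: 6.77
position: [0.4866, 0.0648, 0.2995]
tool_rot: [0.44, 1.681, -0.236]
ft_force: [1.9, -0.5, -2.2]
grip_width: 0.277
t6.77 [0.4866 0.0648 0.2995] 
R
 [[-0.1071  0.4165  0.9028]
 [ 0.1514  0.9043 -0.3992]
 [-0.9827  0.0939 -0.1599]] 
F [ 1.8767 -0.5205 -2.2289] T [-0.3305 -0.1905 -0.0444] w 0.27654078608206334 q [-0.2057  0.0286  0.1418  1.6504 -0.1626  1.5617 -0.4783]
t6.77 dp cm [-0.66 19.02  0.05] drot deg [-7.5 -7.7 20.7] | 23.4
```

```bash
python3 -m handwheel '[{"xyz":[-0.1,4,0],"angular":[-1.6,-1.6,4.2]},{"xyz":[-0.1,4,0],"angular":[-1.6,-1.6,4.2]},{"xyz":[-0.1,4,0],"angular":[-1.6,-1.6,4.2]},{"xyz":[-0.1,3.5,0],"angular":[-1.6,-1.6,4.2]},{"xyz":[-0.1,2.5,0],"angular":[-1.5,-1.5,4.1]}]'
python3 -m handwheel '[{"xyz":[0,0,0],"angular":[0,0,0]}]'
python3 snap.py c1 top,120,280,100,260,3.7 scene,230,430,160,360,3
python3 -c "
from geo import *
show()
delta(down(np.radians(-3.5)),np.array([.48,.255,.30]))"
```

```text
time: 7.18
position: [0.4729, 0.2555, 0.2979]
tool_rot: [0.015, 1.564, -0.034]
ft_force: [0.9, -0.4, -3.4]
grip_width: 0.275
time: 7.27
position: [0.4682, 0.2641, 0.2969]
tool_rot: [0.005, 1.567, -0.019]
ft_force: [-1.5, 0.9, -2.3]
grip_width: 0.275
t7.37 [0.4707 0.2574 0.2967] 
R
 [[ 0.003   0.0261  0.9997]
 [-0.0128  0.9996 -0.0261]
 [-0.9999 -0.0127  0.0033]] 
F [-0.0687 -1.1307 -2.4303] T [-0.1034  0.0033 -0.0136] w 0.275056447184822 q [-0.463   0.0603 -0.1003  1.6104  0.0185  1.4755 -0.591 ]
t7.37 dp cm [ 0.93 -0.24  0.33] drot deg [ 0.7  0.2 -2. ] | 2.1
```

View pics/c1_scene.png

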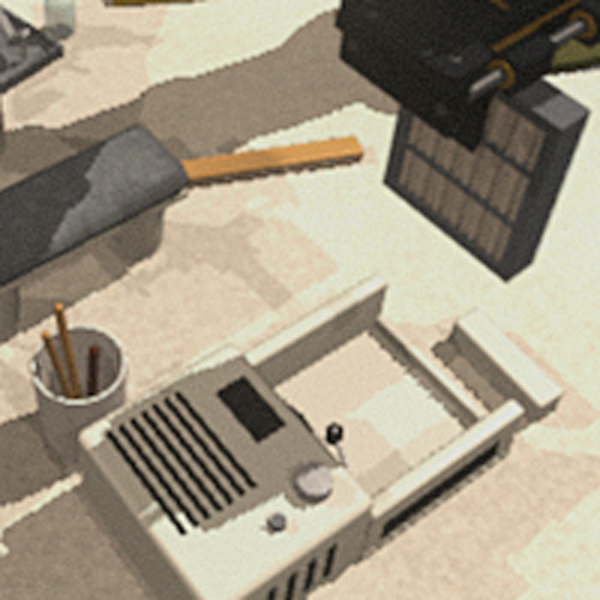

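View pics/c1_top.png

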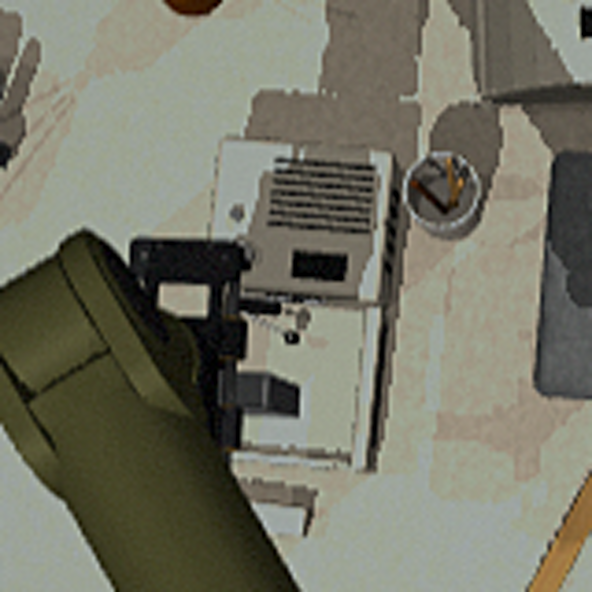

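```bash
cat > held.py <<'E'
from geo import *
import sys
from bench import get_state
def held(tag,n,x0,x1,y0,y1,k,th=.012,up=.04,lat=0,col=(0,0,255)):
    st=get_state(); Rm=R.from_rotvec(st["tool_rot"]).as_matrix(); b=box(-up,.125-up,-.05+lat,.05+lat,-th,th)@Rm.T+st["position"]
    im=crop(cv2.imread(f"pics/{tag}_{n}_full.png"),x0,x1,y0,y1,k); wire(im,n,[b],x0,y0,k,col)
    r,t=pose2(*EXT); wire(im,n,[q@r.T+t for q in ext_boxes()],x0,y0,k,(0,200,0)); cv2.imwrite(f"pics/{tag}_{n}_h.png",im)
E
python3 -c "
from held import *
held('c1','scene',340,430,180,320,4.2)"
```

```text
(no output)
```

View pics/c1_scene_h.png

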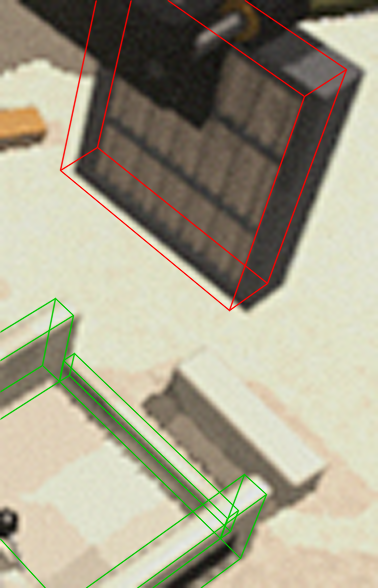

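```bash
python3 -m handwheel '[{"xyz":[0.8,-0.3,-2],"angular":[0.7,0.2,-2]},{"xyz":[0,0,-3],"angular":[0,0,0]},{"xyz":[0,0,-2],"angular":[0,0,0]},{"xyz":[0,0,0],"angular":[0,0,0]},{"xyz":[0,0,0],"angular":[0,0,0]}]'
python3 snap.py c2 top,120,280,100,260,3.7 scene,230,430,160,360,3
python3 -c "
from held import *
show()
delta(down(np.radians(-3.5)),np.array([.48,.255,.30]))
held('c2','scene',290,430,190,350,3.8)"
```

```text
time: 7.78
position: [0.4807, 0.2433, 0.2239]
tool_rot: [0.059, 1.574, -0.067]
ft_force: [-0.1, 0.7, -1.7]
grip_width: 0.276
t7.88 [0.4811 0.2438 0.2248] 
R
 [[-0.0025  0.0791  0.9969]
 [-0.0042  0.9969 -0.0791]
 [-1.     -0.0044 -0.0022]] 
F [ 0.2139  0.0958 -2.1649] T [-0.0853  0.0566 -0.0036] w 0.276616839896771 q [-0.4418  0.0923 -0.0832  1.7184  0.0103  1.3355 -0.6062]
t7.88 dp cm [-0.11  1.12  7.52] drot deg [ 0.2 -0.1  1. ] | 1.1
```

View pics/c2_scene_h.png

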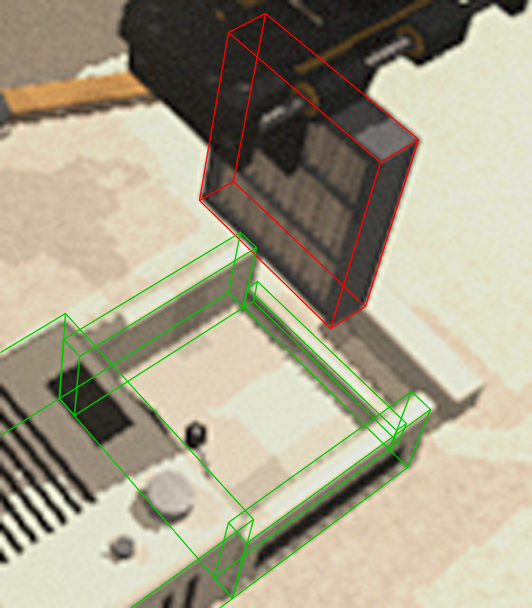

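```bash
python3 -m handwheel '[{"xyz":[0,0.5,-3],"angular":[0,0,1]},{"xyz":[0.5,0.4,-3],"angular":[0,0,0]},{"xyz":[2.5,0.1,-1],"angular":[0,0,0]},{"xyz":[2,0,0],"angular":[0,0,0]},{"xyz":[1,0,0],"angular":[0,0,0]}]'
python3 -m handwheel '[{"xyz":[0,0,0],"angular":[0,0,0]},{"xyz":[0,0,0],"angular":[0,0,0]}]'
python3 -c "
from held import *
show()
delta(down(np.radians(-3.5)),np.array([.545,.2515,.153]))"
```

```text
time: 8.3
position: [0.5457, 0.2553, 0.1617]
tool_rot: [0.052, 1.562, -0.046]
ft_force: [-0.4, -0.3, -2.2]
grip_width: 0.272
time: 8.47
position: [0.5487, 0.2547, 0.1636]
tool_rot: [0.055, 1.559, -0.048]
ft_force: [-0.0, -0.1, -2.9]
grip_width: 0.275
t8.47 [0.5487 0.2547 0.1636] 
R
 [[ 0.0115  0.0655  0.9978]
 [ 0.0041  0.9978 -0.0656]
 [-0.9999  0.0048  0.0112]] 
F [-0.0343 -0.0756 -2.9288] T [-0.0828  0.1117 -0.0108] w 0.27537966323955526 q [-0.4232  0.2523 -0.0662  1.6568  0.0194  1.221  -0.5593]
t8.47 dp cm [-0.37 -0.32 -1.06] drot deg [-0.2  0.7  0.3] | 0.7
```

```bash
python3 -m handwheel '[{"xyz":[-0.1,-0.3,-0.9],"angular":[-0.2,0.7,0.3]},{"xyz":[0,0,0],"angular":[0,0,0]},{"xyz":[0,0,0],"angular":[0,0,0]}]'
python3 -c "
from held import *
show()
delta(down(np.radians(-3.5)),np.array([.545,.2515,.153]))"
python3 snap.py d1 top,150,250,130,250,5 scene,250,430,200,350,4
```

```text
time: 8.72
position: [0.547, 0.2523, 0.1568]
tool_rot: [0.048, 1.57, -0.045]
ft_force: [-0.5, 0.2, -2.4]
grip_width: 0.273
t8.72 [0.547  0.2523 0.1568] 
R
 [[ 0.0006  0.0592  0.9982]
 [ 0.0024  0.9982 -0.0592]
 [-1.      0.0024  0.0005]] 
F [-0.4586  0.2063 -2.3979] T [-0.1014  0.0333 -0.0249] w 0.2729692882257783 q [-0.4191  0.2601 -0.066   1.6613  0.0161  1.2192 -0.5476]
t8.72 dp cm [-0.2  -0.08 -0.38] drot deg [-0.1  0.  -0.1] | 0.2
```

View pics/d1_scene.png

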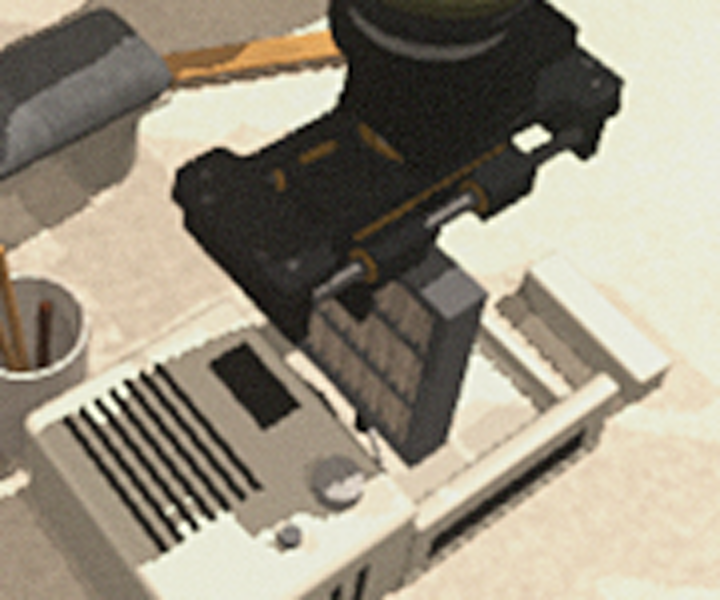

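View pics/d1_top.png

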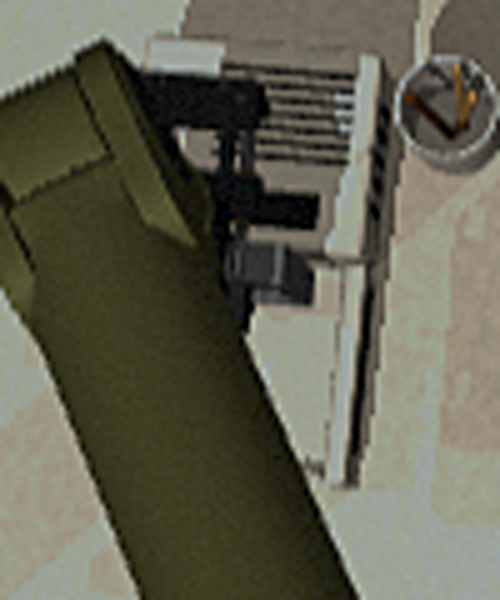

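```bash
python3 -m handwheel '[{"xyz":[0.3,0,-0.5],"angular":[0,0,0]},{"xyz":[0.3,0,0],"angular":[0,0,0]},{"xyz":[0,0,0],"angular":[0,0,0]},{"xyz":[0,0,0],"angular":[0,0,0]}]'
python3 -m handwheel '[{"xyz":[0.15,0,0],"angular":[0,0,0]},{"xyz":[0,0,0],"angular":[0,0,0]}]'
python3 -m handwheel '[{"xyz":[0.15,0,0],"angular":[0,0,0]},{"xyz":[0,0,0],"angular":[0,0,0]}]'
python3 -c "
from held import *
show()"
```

```text
time: 9.15
position: [0.5527, 0.2525, 0.1515]
tool_rot: [0.047, 1.57, -0.044]
ft_force: [-0.4, -0.3, -2.5]
grip_width: 0.272
time: 9.32
position: [0.5543, 0.2526, 0.1514]
tool_rot: [0.047, 1.57, -0.044]
ft_force: [0.1, -0.8, -2.4]
grip_width: 0.275
time: 9.48
position: [0.556, 0.2527, 0.1515]
tool_rot: [0.047, 1.57, -0.044]
ft_force: [0.7, 0.7, -2.8]
grip_width: 0.273
t9.48 [0.556  0.2527 0.1515] 
R
 [[ 0.0006  0.0581  0.9983]
 [ 0.0023  0.9983 -0.0581]
 [-1.      0.0024  0.0005]] 
F [ 0.6761  0.7333 -2.8186] T [-0.0699  0.0137 -0.0158] w 0.27319796828024584 q [-0.4159  0.2807 -0.0632  1.6462  0.0167  1.2137 -0.5405]
```

```bash
python3 -m handwheel '[{"xyz":[0.15,0,0],"angular":[0,0,0]},{"xyz":[0,0,0],"angular":[0,0,0]}]'
python3 -m handwheel '[{"xyz":[0.1,0,0],"angular":[0,0,0]},{"xyz":[0,0,0],"angular":[0,0,0]}]'
python3 -m handwheel '[{"xyz":[0.1,0,0],"angular":[0,0,0]},{"xyz":[0,0,0],"angular":[0,0,0]}]'
python3 -c "
from held import *
show()"
```

```text
time: 9.65
position: [0.5573, 0.2529, 0.1515]
tool_rot: [0.047, 1.571, -0.044]
ft_force: [0.2, 0.3, -2.7]
grip_width: 0.276
time: 9.82
position: [0.5575, 0.2529, 0.1514]
tool_rot: [0.047, 1.573, -0.044]
ft_force: [0.1, 0.5, -2.9]
grip_width: 0.274
time: 9.98
position: [0.5576, 0.253, 0.1512]
tool_rot: [0.047, 1.575, -0.044]
ft_force: [-0.8, 0.2, -2.5]
grip_width: 0.273
t9.98 [0.5576 0.253  0.1512] 
R
 [[-0.0043  0.0578  0.9983]
 [ 0.0017  0.9983 -0.0578]
 [-1.      0.0015 -0.0043]] 
F [-0.8297  0.2186 -2.5276] T [-0.1642  0.2575 -0.0644] w 0.27285238506698706 q [-0.4148  0.2875 -0.0628  1.6382  0.0152  1.2194 -0.5381]
```

```bash
python3 -m handwheel '[{"xyz":[0.2,0,0],"angular":[0,0,0]},{"xyz":[0,0,0],"angular":[0,0,0]}]'
python3 -c "
from held import *
show()"
```

```text
time: 10.15
position: [0.558, 0.2531, 0.151]
tool_rot: [0.046, 1.578, -0.045]
ft_force: [-1.4, 0.3, -2.1]
grip_width: 0.277
t10.15 [0.558  0.2531 0.151 ] 
R
 [[-0.008   0.0578  0.9983]
 [ 0.0013  0.9983 -0.0578]
 [-1.      0.0009 -0.0081]] 
F [-1.354   0.2502 -2.0827] T [-0.1577  0.3219 -0.07  ] w 0.2771052409186088 q [-0.4142  0.2912 -0.0626  1.634   0.014   1.2235 -0.5368]
```

```bash
python3 -m handwheel '[{"xyz":[-1.5,0,0],"angular":[0,0,0]},{"xyz":[-2.5,0,0],"angular":[0,0,0]},{"xyz":[-1.9,0,0],"angular":[0,-0.4,0]},{"xyz":[0,0,-1],"angular":[0,0,0]},{"xyz":[0,0,-1],"angular":[0,0,0]}]'
python3 -m handwheel '[{"xyz":[0,0,-1],"angular":[0,0,0]},{"xyz":[0,0,0],"angular":[0,0,0]}]'
python3 -c "
from held import *
show()
delta(down(np.radians(-3.4)),np.array([.497,.2545,.094]))"
```

```text
time: 10.57
position: [0.5042, 0.2533, 0.1329]
tool_rot: [0.05, 1.556, -0.042]
ft_force: [-0.4, 0.4, -2.5]
grip_width: 0.275
time: 10.73
position: [0.5048, 0.2526, 0.1201]
tool_rot: [0.05, 1.556, -0.043]
ft_force: [-0.8, -0.3, -2.9]
grip_width: 0.278
t10.73 [0.5048 0.2526 0.1201] 
R
 [[ 0.0145  0.0588  0.9982]
 [ 0.0041  0.9983 -0.0589]
 [-0.9999  0.0049  0.0142]] 
F [-0.7554 -0.2755 -2.9053] T [-0.1507  0.1347  0.0099] w 0.27799546735177255 q [-0.4401  0.2056 -0.082   1.8059  0.0227  1.1164 -0.589 ]
t10.73 dp cm [-0.78  0.19 -2.61] drot deg [-0.2  0.8 -0. ] | 0.9
```

```bash
python3 -m handwheel '[{"xyz":[-0.4,0.1,-1],"angular":[-0.2,0.8,0]},{"xyz":[0,0,-0.8],"angular":[0,0,0]},{"xyz":[0,0,-0.3],"angular":[0,0,0]},{"xyz":[0,0,0],"angular":[0,0,0]}]'
python3 -c "
from held import *
show()
delta(down(np.radians(-3.4)),np.array([.497,.2545,.094]))"
```

```text
time: 11.07
position: [0.5025, 0.2528, 0.0954]
tool_rot: [0.047, 1.572, -0.048]
ft_force: [0.5, -0.9, -3.2]
grip_width: 0.275
t11.07 [0.5025 0.2528 0.0954] 
R
 [[-0.0013  0.061   0.9981]
 [-0.0006  0.9981 -0.061 ]
 [-1.     -0.0007 -0.0012]] 
F [ 0.5452 -0.9021 -3.2238] T [-0.1712  0.0647  0.0002] w 0.2748569877033781 q [-0.4407  0.238  -0.0822  1.8201  0.0218  1.0859 -0.5918]
t11.07 dp cm [-0.55  0.17 -0.14] drot deg [ 0.  -0.1  0.1] | 0.1
```

```bash
python3 -m handwheel '[{"xyz":[0,0,-0.1],"angular":[0,0,0]},{"xyz":[0,0,0],"angular":[0,0,0]}]'
python3 -m handwheel '[{"xyz":[0,0,-0.1],"angular":[0,0,0]},{"xyz":[0,0,0],"angular":[0,0,0]}]'
python3 -m handwheel '[{"xyz":[0,0,-0.1],"angular":[0,0,0]},{"xyz":[0,0,0],"angular":[0,0,0]}]'
```

```text
time: 11.23
position: [0.5028, 0.2526, 0.0936]
tool_rot: [0.047, 1.572, -0.049]
ft_force: [-0.4, -1.2, -3.1]
grip_width: 0.272
time: 11.4
position: [0.5033, 0.2527, 0.093]
tool_rot: [0.048, 1.571, -0.049]
ft_force: [0.2, 0.8, -2.4]
grip_width: 0.278
time: 11.57
position: [0.5038, 0.253, 0.0927]
tool_rot: [0.048, 1.57, -0.048]
ft_force: [0.6, 0.7, -2.8]
grip_width: 0.274
```

```bash
python3 -m handwheel '[{"xyz":[-0.1,0,-0.15],"angular":[0,0,0]},{"xyz":[0,0,0],"angular":[0,0,0]}]'
python3 -c "
from held import *
show()"
python3 snap.py e1 top,150,250,130,250,5 scene,270,410,210,350,5
```

```text
time: 11.73
position: [0.5029, 0.2531, 0.0915]
tool_rot: [0.049, 1.569, -0.048]
ft_force: [0.2, 0.5, -3.3]
grip_width: 0.271
t11.73 [0.5029 0.2531 0.0915] 
R
 [[ 0.0009  0.0616  0.9981]
 [ 0.0004  0.9981 -0.0616]
 [-1.      0.0004  0.0009]] 
F [ 0.2457  0.5339 -3.3293] T [-0.0947  0.0932 -0.0482] w 0.2706324159899587 q [-0.441   0.2412 -0.0821  1.8246  0.0224  1.0757 -0.5931]
```

View pics/e1_scene.png

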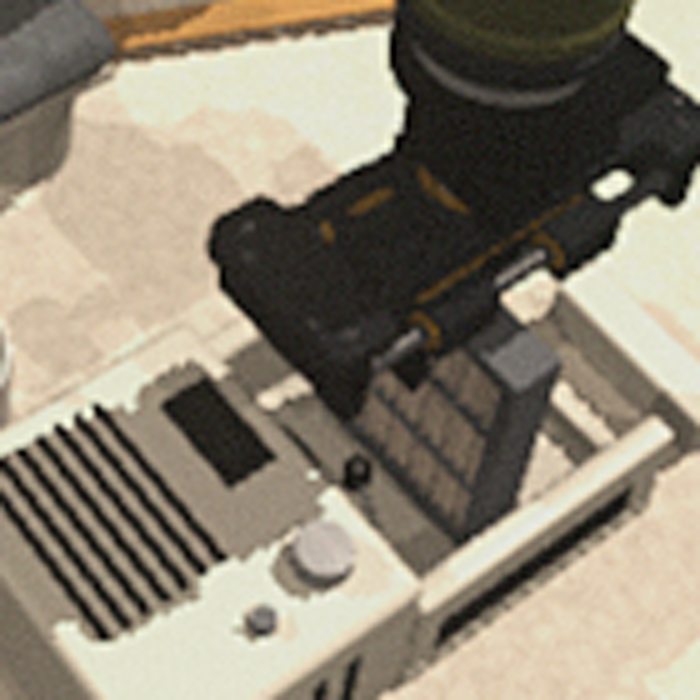

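```bash
python3 -m handwheel '[{"xyz":[0,0,-0.12],"angular":[0,0,0]},{"xyz":[0,0,0],"angular":[0,0,0]}]'
python3 -m handwheel '[{"xyz":[0,0,-0.12],"angular":[0,0,0]},{"xyz":[0,0,0],"angular":[0,0,0]}]'
```

```text
time: 12.0
position: [0.5033, 0.2532, 0.0907]
tool_rot: [0.049, 1.568, -0.048]
ft_force: [-0.3, -0.2, -2.5]
grip_width: 0.275
time: 12.17
position: [0.5034, 0.2532, 0.0893]
tool_rot: [0.049, 1.568, -0.048]
ft_force: [0.9, -0.1, -3.4]
grip_width: 0.275
```

```bash
python3 -m handwheel '[{"xyz":[0,0,-0.12],"angular":[0,0,0]},{"xyz":[0,0,0],"angular":[0,0,0]}]'
python3 -m handwheel '[{"xyz":[0,0,-0.12],"angular":[0,0,0]},{"xyz":[0,0,0],"angular":[0,0,0]}]'
python3 -m handwheel '[{"xyz":[0,0,-0.12],"angular":[0,0,0]},{"xyz":[0,0,0],"angular":[0,0,0]}]'
```

```text
time: 12.33
position: [0.5038, 0.2534, 0.0887]
tool_rot: [0.049, 1.568, -0.048]
ft_force: [0.4, 0.8, -2.8]
grip_width: 0.272
time: 12.5
position: [0.5042, 0.2534, 0.0889]
tool_rot: [0.05, 1.567, -0.047]
ft_force: [1.2, -0.2, -3.6]
grip_width: 0.275
time: 12.67
position: [0.5046, 0.2534, 0.0887]
tool_rot: [0.05, 1.566, -0.047]
ft_force: [-0.5, -0.5, -2.7]
grip_width: 0.271
```

```bash
python3 -m handwheel '[{"xyz":[-0.05,0,-0.25],"angular":[0,0,0]},{"xyz":[0,0,0],"angular":[0,0,0]}]'
python3 -m handwheel '[{"xyz":[0,0,0],"angular":[0,0,0]}]'
python3 -c "
from held import *
show()"
```

```text
time: 12.83
position: [0.5052, 0.2535, 0.0891]
tool_rot: [0.051, 1.564, -0.047]
ft_force: [-0.8, -0.1, -3.1]
grip_width: 0.279
time: 12.92
position: [0.5055, 0.2535, 0.0891]
tool_rot: [0.052, 1.563, -0.047]
ft_force: [0.7, 1.1, -2.6]
grip_width: 0.274
t12.92 [0.5055 0.2535 0.0891] 
R
 [[ 0.0071  0.0628  0.998 ]
 [ 0.0026  0.998  -0.0628]
 [-1.      0.0031  0.0069]] 
F [ 0.691   1.0717 -2.593 ] T [-0.0262  0.0362 -0.0054] w 0.2742790166675555 q [-0.4408  0.2438 -0.0814  1.8267  0.0239  1.0645 -0.5941]
```

```bash
python3 snap.py e2 top,150,250,130,250,5 scene,270,410,210,350,5
python3 -c "
from held import *
print(get_state()['joint_torque'])
held('e2','scene',270,410,210,350,5,up=.04)"
```

```text
[  0.0316 -43.3555  -0.4021 -29.3606  -0.1245  -0.0299   0.0128]
```

View pics/e2_scene_h.png

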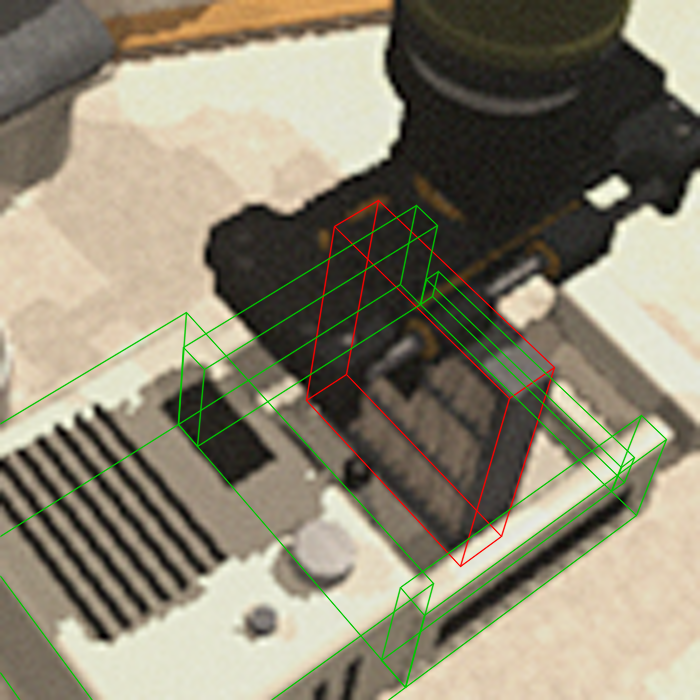

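View pics/e2_scene_full.png

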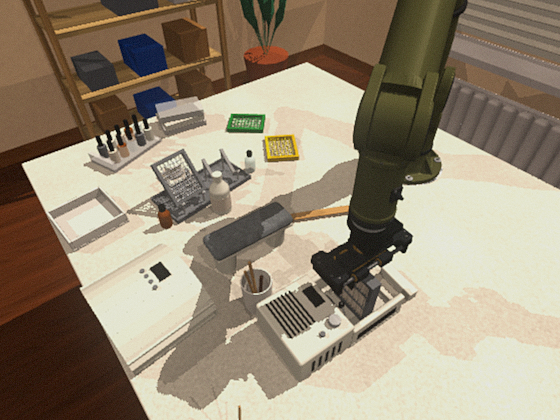

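View pics/e2_top_full.png

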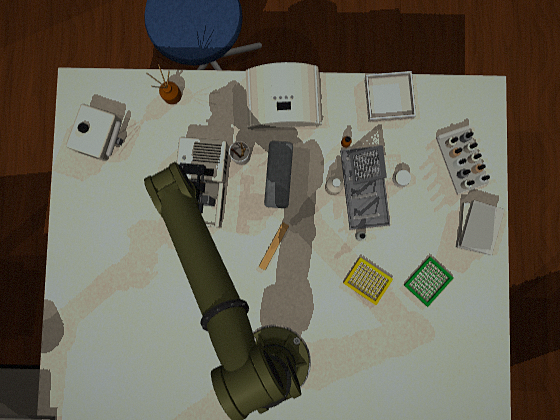

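```bash
python3 -m handwheel '[{"xyz":[0,0,0.2],"angular":[0,0.4,0.2]},{"xyz":[0,0,0],"angular":[0,0,0]},{"xyz":[0,0,0],"angular":[0,0,0]}]'
python3 snap.py e3 scene,270,410,210,350,5
python3 -c "
from held import *
show()
held('e3','scene',270,410,210,350,5,up=.044)"
```

```text
time: 13.27
position: [0.5042, 0.2531, 0.089]
tool_rot: [0.047, 1.574, -0.045]
ft_force: [-0.7, -0.6, -1.8]
grip_width: 0.274
t13.32 [0.5042 0.253  0.089 ] 
R
 [[-0.0036  0.0584  0.9983]
 [ 0.001   0.9983 -0.0584]
 [-1.      0.0008 -0.0036]] 
F [ 0.1841 -0.2653 -2.07  ] T [-0.08    0.0233 -0.0109] w 0.2794536511465845 q [-0.4385  0.2488 -0.0818  1.8208  0.0199  1.0755 -0.5858]
```

View pics/e3_scene_h.png

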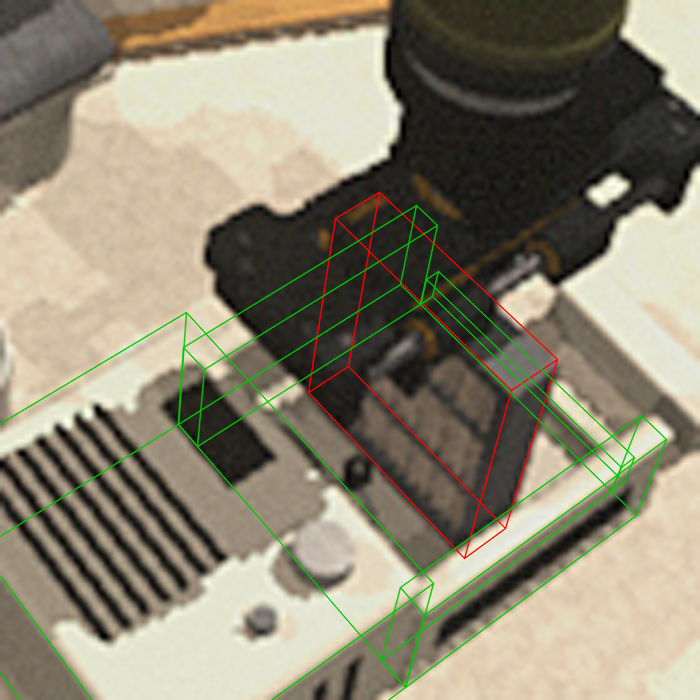

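```bash
python3 -m handwheel '[{"xyz":[0.5,0,0.1],"angular":[0,-0.1,0]},{"xyz":[0.5,0,0.05],"angular":[0,0,0]},{"xyz":[0.5,0,0.05],"angular":[0,0,0]},{"xyz":[0,0,0],"angular":[0,0,0]},{"xyz":[0,0,0],"angular":[0,0,0]}]'
python3 -c "
from held import *
show()"
python3 snap.py e4 scene,290,390,240,320,7.5
```

```text
time: 13.73
position: [0.5206, 0.2528, 0.0903]
tool_rot: [0.046, 1.573, -0.046]
ft_force: [-1.1, 0.5, -3.6]
grip_width: 0.278
t13.73 [0.5206 0.2528 0.0903] 
R
 [[-0.0029  0.0585  0.9983]
 [ 0.0004  0.9983 -0.0585]
 [-1.      0.0002 -0.003 ]] 
F [-1.0858  0.5254 -3.5642] T [-0.1274  0.2593  0.0149] w 0.27757284219365824 q [-0.4313  0.2751 -0.0758  1.7843  0.0213  1.0854 -0.5728]
```

View pics/e4_scene.png

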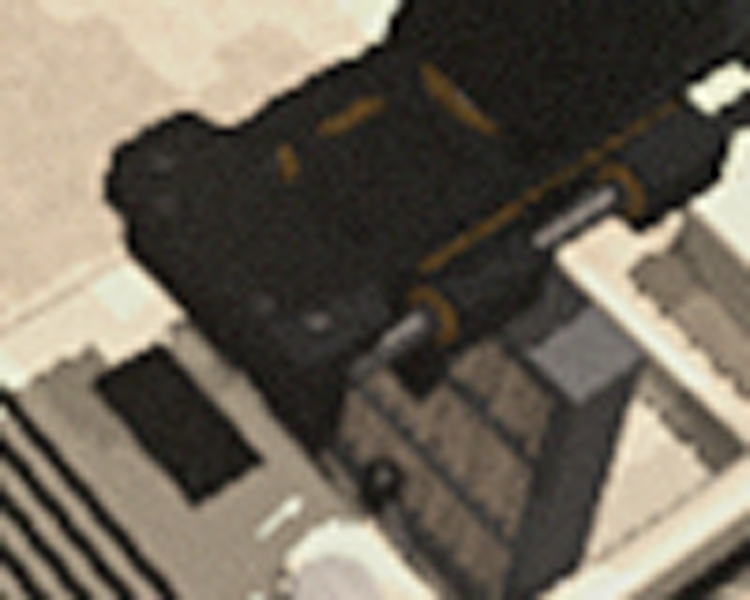

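```bash
python3 -c "
from geo import *
r,t=pose2(.5695,.2495,np.radians(-3.4))
for d in (33,31,29,26,23.5,19,17,15): print(d,proj('scene',r@np.array([-d/1000,0.001,.039])+t).round(2))
"
python3 -m handwheel '[{"xyz":[0.4,0,0.05],"angular":[0,0,0]},{"xyz":[0.2,0,0.05],"angular":[0,0,0]},{"xyz":[0,0,0],"angular":[0,0,0]},{"xyz":[0,0,0],"angular":[0,0,0]}]'
python3 -c "
from held import *
show()"
python3 snap.py e5 scene,290,390,240,320,7.5
```

```text
33 [[340.99 301.54]]
31 [[340.27 302.03]]
29 [[339.55 302.51]]
26 [[338.47 303.24]]
23.5 [[337.56 303.85]]
19 [[335.92 304.96]]
17 [[335.19 305.45]]
15 [[334.46 305.94]]
time: 14.12
position: [0.5265, 0.2525, 0.091]
tool_rot: [0.046, 1.575, -0.046]
ft_force: [-1.5, -0.8, -2.6]
grip_width: 0.272
t14.12 [0.5265 0.2525 0.091 ] 
R
 [[-0.0044  0.0586  0.9983]
 [-0.0004  0.9983 -0.0586]
 [-1.     -0.0006 -0.0043]] 
F [-1.4893 -0.7885 -2.6299] T [-0.1532  0.1909  0.0777] w 0.2724032010334962 q [-0.4284  0.2854 -0.0735  1.7696  0.0213  1.0914 -0.5674]
```

View pics/e5_scene.png

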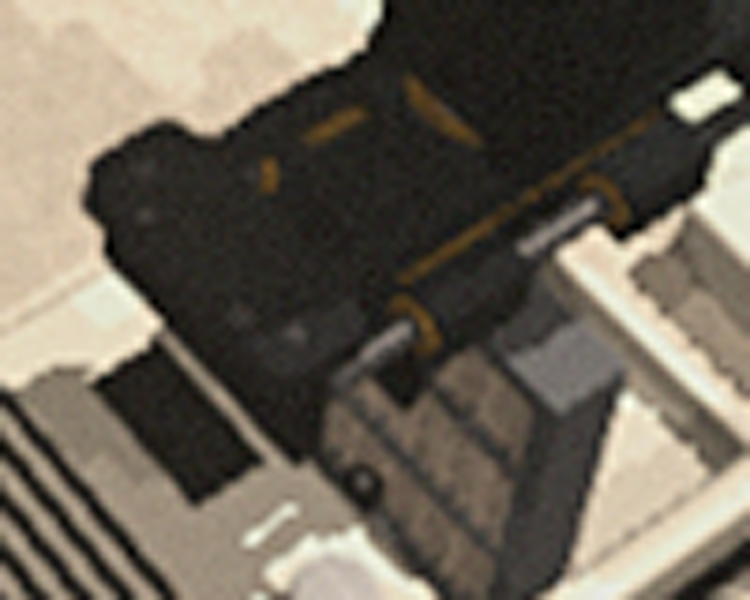

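```bash
python3 -m handwheel '[{"xyz":[0.1,0,-0.05],"angular":[0,-0.2,0]},{"xyz":[0,0,-0.1],"angular":[0,0,0]},{"xyz":[0,0,0],"angular":[0,0,0]}]'
python3 -m handwheel '[{"xyz":[0,0,-0.1],"angular":[0,0,0]},{"xyz":[0,0,0],"angular":[0,0,0]}]'
python3 -m handwheel '[{"xyz":[0,0,-0.1],"angular":[0,0,0]},{"xyz":[0,0,0],"angular":[0,0,0]}]'
python3 -c "
from held import *
show()"
```

```text
time: 14.42
position: [0.5274, 0.2526, 0.0895]
tool_rot: [0.046, 1.571, -0.046]
ft_force: [-1.6, -0.4, -3.1]
grip_width: 0.274
time: 14.58
position: [0.5274, 0.2528, 0.0887]
tool_rot: [0.046, 1.57, -0.046]
ft_force: [-0.4, 0.4, -2.6]
grip_width: 0.276
time: 14.75
position: [0.5276, 0.2528, 0.0889]
tool_rot: [0.046, 1.57, -0.045]
ft_force: [-0.9, -0.4, -2.5]
grip_width: 0.275
t14.75 [0.5276 0.2528 0.0889] 
R
 [[ 0.0004  0.0581  0.9983]
 [ 0.0002  0.9983 -0.0581]
 [-1.      0.0003  0.0004]] 
F [-0.8863 -0.3597 -2.4746] T [-0.1348  0.1995  0.0007] w 0.2748088860041566 q [-0.4292  0.2865 -0.0733  1.7729  0.0234  1.0826 -0.5687]
```

```bash
python3 -m handwheel '[{"xyz":[0,0,-0.3],"angular":[0,0,0]}]'
python3 -c "
from held import *
show()"
```

```text
time: 14.83
position: [0.5281, 0.2526, 0.0884]
tool_rot: [0.046, 1.569, -0.046]
ft_force: [-9.3, -5.9, 27.6]
grip_width: 0.274
t14.83 [0.5281 0.2526 0.0884] 
R
 [[ 0.0012  0.0585  0.9983]
 [ 0.0002  0.9983 -0.0585]
 [-1.      0.0002  0.0012]] 
F [-9.289 -5.85  27.635] T [-0.9491  2.6277  0.0776] w 0.2743115787336782 q [-0.429   0.2873 -0.073   1.773   0.0239  1.081  -0.5688]
```

```bash
python3 -m handwheel '[{"xyz":[0,0,0.05],"angular":[0,0,0]},{"xyz":[0,0,0],"angular":[0,0,0]}]'
python3 -c "
from held import *
show()"
python3 -m handwheel '[{"xyz":[0,0,0],"angular":[0,0,0]},{"xyz":[0,0,0],"angular":[0,0,0]},{"xyz":[0,0,0],"angular":[0,0,0]},{"xyz":[0,0,0],"angular":[0,0,0]}]' 3.6 10
python3 -c "
from held import *
show()"
python3 snap.py e6 scene,290,390,240,320,7.5
```

```text
time: 15.0
position: [0.5286, 0.2527, 0.09]
tool_rot: [0.047, 1.568, -0.045]
ft_force: [-0.6, -0.3, -2.8]
grip_width: 0.273
t15.00 [0.5286 0.2527 0.09  ] 
R
 [[ 0.0026  0.0588  0.9983]
 [ 0.0009  0.9983 -0.0588]
 [-1.      0.0011  0.0026]] 
F [-0.5875 -0.2832 -2.7677] T [-0.1628  0.1863 -0.0241] w 0.27298844433206637 q [-0.4288  0.2854 -0.073   1.7717  0.0238  1.0825 -0.5688]
time: 15.33
position: [0.5301, 0.2535, 0.0903]
tool_rot: [0.048, 1.564, -0.044]
ft_force: [0.4, 0.0, 0.1]
grip_width: 0.399
t15.33 [0.5301 0.2535 0.0903] 
R
 [[ 0.0061  0.0585  0.9983]
 [ 0.0025  0.9983 -0.0586]
 [-1.      0.0028  0.0059]] 
F [0.4012 0.0367 0.0758] T [-0.128   0.1087 -0.0085] w 0.3993456751014152 q [-0.429   0.2857 -0.073   1.7707  0.0241  1.0795 -0.5688]
```

View pics/e6_scene.png

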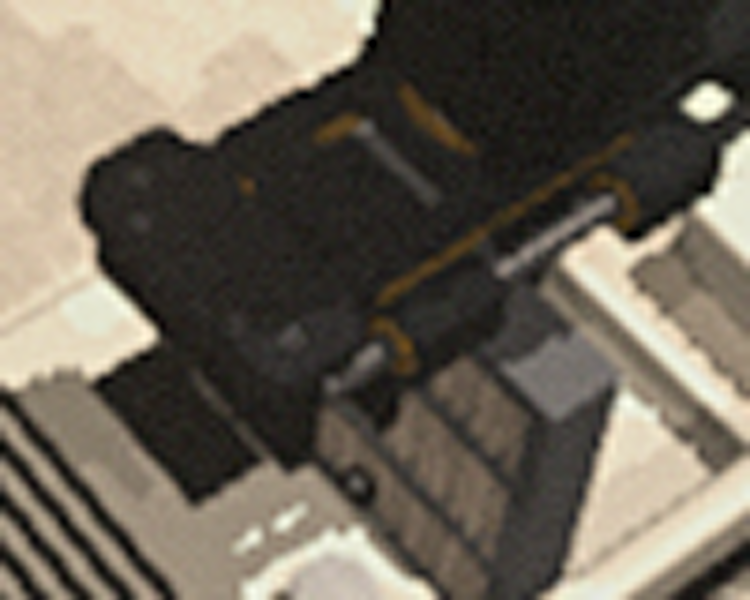

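```bash
python3 -m handwheel '[{"xyz":[-0.1,0,0.5],"angular":[0,0.3,0]},{"xyz":[0,0,1],"angular":[0,0,0]},{"xyz":[0,0,1.5],"angular":[0,0,0]},{"xyz":[0,0,2],"angular":[0,0,0]},{"xyz":[0,0,3],"angular":[0,0,0]}]'
python3 -c "
from held import *
show()"
```

```text
time: 15.8
position: [0.5247, 0.2513, 0.168]
tool_rot: [0.043, 1.582, -0.049]
ft_force: [0.3, -0.2, -0.2]
grip_width: 0.413
t15.80 [0.5247 0.2513 0.168 ] 
R
 [[-0.0114  0.0583  0.9982]
 [-0.0034  0.9983 -0.0583]
 [-0.9999 -0.0041 -0.0112]] 
F [ 0.334  -0.2439 -0.1754] T [-0.0784  0.0282 -0.0064] w 0.41251522210809427 q [-0.4271  0.2204 -0.0732  1.687   0.0143  1.2465 -0.5616]
```

```bash
python3 -m handwheel '[{"xyz":[0,0,4],"angular":[0,0.5,0]},{"xyz":[0,0,4],"angular":[0,0,0]},{"xyz":[0,-2,3],"angular":[0,0,-3]},{"xyz":[0,-3.8,1],"angular":[0,0,-5]},{"xyz":[0,-3.8,0],"angular":[0,0,-5]}]'
python3 -m handwheel '[{"xyz":[0,-4,0],"angular":[0,0,-5]},{"xyz":[0,-4,0],"angular":[0,0,-5]},{"xyz":[0.2,-4,0],"angular":[0,0,-5]},{"xyz":[0.2,-4,0],"angular":[0,0,-5]},{"xyz":[0.2,-4,0],"angular":[0,0,-5]}]' 5.0
python3 snap.py f1 scene,250,420,225,365,4.7 top,150,250,120,250,4.6
python3 -c "
from held import *
show()
Rt,p=grasp('m',-1,-.10); delta(Rt,p)"
```

```text
time: 16.22
position: [0.5233, 0.1645, 0.3046]
tool_rot: [0.224, 1.571, -0.207]
ft_force: [1.1, 0.3, 0.4]
grip_width: 0.412
time: 16.63
position: [0.5289, -0.0413, 0.3151]
tool_rot: [0.583, 1.489, -0.552]
ft_force: [0.9, -0.5, -0.7]
grip_width: 0.568
t16.73 [ 0.5288 -0.049   0.3154] 
R
 [[ 0.0132  0.6722  0.7403]
 [ 0.0119  0.7402 -0.6723]
 [-0.9998  0.0177  0.0018]] 
F [0.5604 0.2036 0.8713] T [-0.1388  0.1452  0.0001] w 0.5698884636461824 q [-0.144   0.024   0.1997  1.6121 -0.0175  1.4935 -0.6804]
t16.73 dp cm [ 11.21 -33.33 -11.35] drot deg [ 35.9  19.7 -38.7] | 56.3
```

View pics/f1_scene.png

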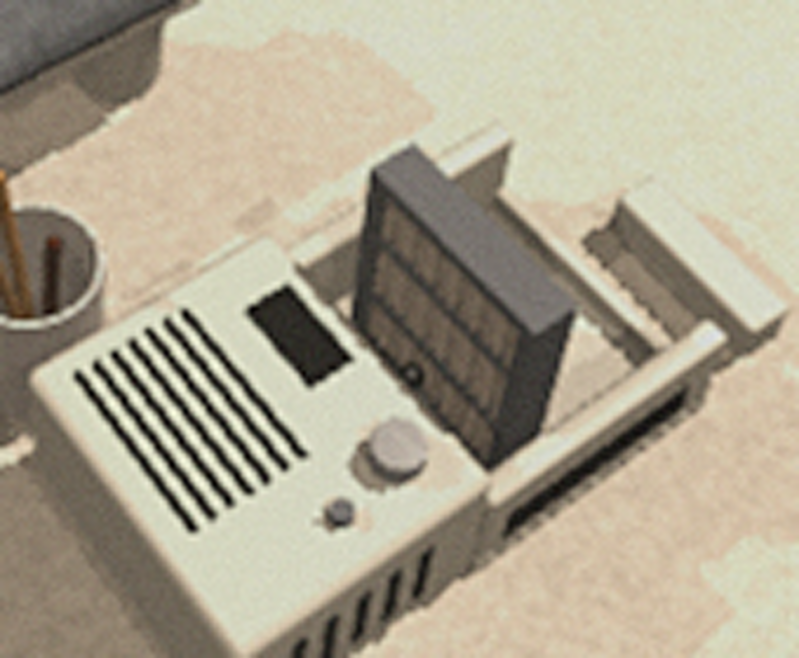

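View pics/f1_top.png

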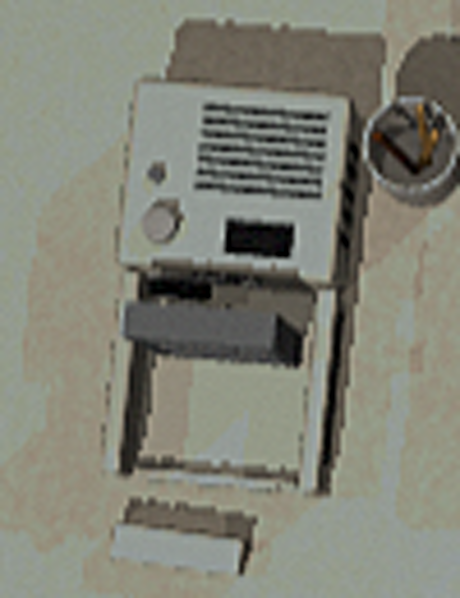

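```bash
cat > fitc.py <<'E'
from fit import *
import sys
def fitbox(tag,th,x0,z0=.008):
    h=z0+.125
    E=[((-th/2,-.05,h),(th/2,-.05,h)),((-th/2,.05,h),(th/2,.05,h)),((-th/2,-.05,h),(-th/2,.05,h)),((th/2,-.05,h),(th/2,.05,h)),((th/2,-.05,h),(th/2,-.05,.07)),((th/2,.05,h),(th/2,.05,.07)),((-th/2,.05,h),(-th/2,.05,.07))]
    E=[(A(*a),A(*b)) for a,b in E]
    for cams in (("scene",),("top","scene")):
        x=np.array(x0)
        for s in (2,1.2,.8):
            Gs={n:grad(f"pics/{tag}_{n}_full.png",s) for n in cams}
            def f(v):
                r,t=pose2(v[0],v[1],np.radians(v[2])); S=[(a@r.T+t,b@r.T+t) for a,b in E]
                return -sum(score(S if n=="scene" else S[:4],n,Gs[n],N=25) for n in cams)
            best=None
            for dx,dy in ((0,0),(.003,0),(-.003,0),(0,.003),(0,-.003)):
                p=x+[dx,dy,0]
                o=minimize(f,p,method='Nelder-Mead',options=dict(initial_simplex=p+np.array([[0,0,0],[.003,0,0],[0,.003,0],[0,0,1.5]]),xatol=1e-4,fatol=1))
                if best is None or o.fun<best.fun: best=o
            x=best.x
        print(cams,x.round(4))
if __name__=="__main__": fitbox("f1",.024,[.5286,.2525,-3.4])
E
python3 fitc.py
python3 - <<'E'
from h import *
# extractor refit on f1 with same method, scene+top
from fit import *
cams=("top","scene"); x=np.array([.570,.25,-3.4])
E=EX[:4]+EX[6:]
for cc in (("scene",),cams):
  x=np.array([.570,.25,-3.4])
  for s in (1.5,1,.8):
    Gs={n:grad(f"pics/f1_{n}_full.png",s) for n in cams}
    def f(v):
        r,t=pose2(v[0],v[1],np.radians(v[2])); S=[(a@r.T+t,b@r.T+t) for a,b in E]
        return -sum(score(S,n,Gs[n],N=30) for n in cc)
    o=minimize(f,x,method='Nelder-Mead',options=dict(initial_simplex=x+np.array([[0,0,0],[.003,0,0],[0,.003,0],[0,0,1.5]]),xatol=1e-4,fatol=1)); x=o.x
  print(cc,x.round(4))
E
```

```text
('scene',) [ 0.5279  0.2549 -3.0232]
('top', 'scene') [ 0.5293  0.2565 -2.5224]
('scene',) [ 0.5725  0.2521 -3.9844]
('top', 'scene') [ 0.5706  0.2522 -4.2782]
```

Run:
```python
from h import *
ims=[]
for f in ("scene0","f1_scene_full"):
    im=cv2.imread(f"pics/{f}.png"); c=crop(im,325,355,292,318,12); ims.append(c)
cv2.imwrite("pics/roll.png",np.hstack(ims))
```

```text
(no output)
```

View pics/roll.png

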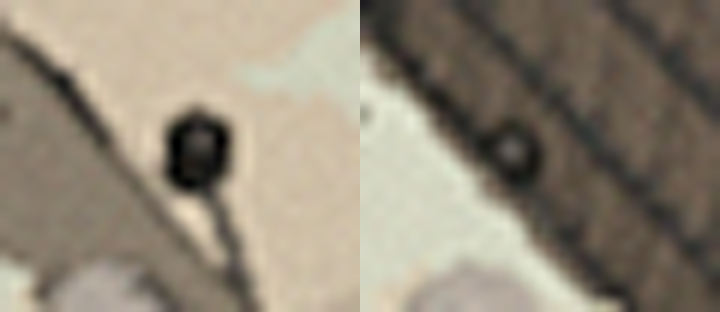

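```bash
python3 -c "
from geo import *
r,t=pose2(.5695,.2495,np.radians(-3.7))
a0=np.arcsin(19/48)
for q in (0,.1,.14,.18,.2,.22,.25,.30):
    a=a0-q; d=14+48*np.sin(a); y=48-48*np.cos(a)
    p=proj('scene',r@np.array([-d/1000,y/1000,.039])+t)[0]
    if q==0:p0=p
    print(q,round(d+6,1),(p-p0).round(2))
"
```

```text
0 39.0 [0. 0.]
0.1 34.5 [-2.16  0.51]
0.14 32.7 [-3.    0.77]
0.18 30.8 [-3.83  1.05]
0.2 29.9 [-4.23  1.21]
0.22 28.9 [-4.64  1.37]
0.25 27.5 [-5.23  1.63]
0.3 25.1 [-6.2  2.1]
```

```bash
python3 -m handwheel '[{"xyz":[1.2,-3.7,0],"angular":[4,2.2,-4.3]},{"xyz":[1.2,-3.7,0],"angular":[4,2.2,-4.3]},{"xyz":[1.2,-3.7,0],"angular":[4,2.2,-4.3]},{"xyz":[1.2,-3.7,0],"angular":[4,2.2,-4.3]},{"xyz":[1.2,-3.7,0],"angular":[4,2.2,-4.3]}]' 4.5
python3 -m handwheel '[{"xyz":[1.2,-3.7,-1],"angular":[4,2.2,-4.3]},{"xyz":[1.2,-3.7,-1],"angular":[4,2.2,-4.3]},{"xyz":[1.2,-3.7,-1],"angular":[4,2.2,-4.3]},{"xyz":[1.2,-3.0,-1],"angular":[3,1.6,-3.3]}]'
python3 -c "
from held import *
show()
Rt,p=grasp('m',-1,-.10); delta(Rt,p)"
```

```text
time: 17.15
position: [0.5894, -0.2144, 0.3262]
tool_rot: [1.132, 1.681, -0.625]
ft_force: [1.7, -0.4, 0.4]
grip_width: 0.518
time: 17.48
position: [0.6248, -0.3207, 0.2852]
tool_rot: [1.438, 1.78, -0.703]
ft_force: [2.0, 1.6, -1.2]
grip_width: 0.519
t17.48 [ 0.6248 -0.3207  0.2852] 
R
 [[-0.1083  0.9739  0.1997]
 [ 0.5744  0.2252 -0.787 ]
 [-0.8114  0.0294 -0.5838]] 
F [ 2.0194  1.6311 -1.2442] T [-0.7493 -0.0413 -0.0717] w 0.5190668526912154 q [ 0.6256  0.8082  0.0457  0.7406 -0.4849  2.0426 -0.7928]
t17.48 dp cm [ 1.62 -6.16 -8.34] drot deg [ 3.9  2.4 -6. ] | 7.5
```

```bash
python3 -m handwheel '[{"xyz":[0.4,-1.5,-2],"angular":[1,0.6,-1.5]},{"xyz":[0.4,-1.5,-2],"angular":[1,0.6,-1.5]},{"xyz":[0.4,-1.5,-2],"angular":[1,0.6,-1.5]},{"xyz":[0.4,-1.5,-2],"angular":[1,0.6,-1.5]}]'
python3 -c "
from held import *
show()
Rt,p=grasp('m',-1,-.06); delta(Rt,p)"
```

```text
time: 17.82
position: [0.6457, -0.379, 0.208]
tool_rot: [1.59, 1.787, -0.708]
ft_force: [0.9, 0.9, -1.4]
grip_width: 0.516
t17.82 [ 0.6457 -0.379   0.208 ] 
R
 [[-0.0675  0.992   0.1065]
 [ 0.65    0.1247 -0.7497]
 [-0.757   0.0186 -0.6532]] 
F [ 0.9165  0.9415 -1.3942] T [-0.8315  0.0894  0.0113] w 0.5155997108965512 q [ 0.7443  1.0234 -0.0946  0.559  -0.4593  2.0493 -0.877 ]
t17.82 dp cm [-0.79  2.22 -3.68] drot deg [-0.9  1.  -0.2] | 1.3
```

```bash
python3 -m handwheel '[{"xyz":[-0.4,1.1,-1.9],"angular":[-0.5,0.5,0]},{"xyz":[-0.4,1.1,-1.8],"angular":[-0.4,0.5,0]},{"xyz":[-0.1,1.3,-1.5],"angular":[0,0,0]},{"xyz":[-0.1,1.0,-1.2],"angular":[0,0,0]},{"xyz":[0,0,0],"angular":[0,0,0]}]'
python3 -c "
from held import *
show()
Rt,p=grasp('m',-1,.04); delta(Rt,p)"
python3 snap.py g1 top,310,430,120,240,4.5 scene,120,260,90,210,5
```

```text
time: 18.23
position: [0.6316, -0.3396, 0.1219]
tool_rot: [1.593, 1.803, -0.747]
ft_force: [-1.2, 1.4, -0.9]
grip_width: 0.514
t18.23 [ 0.6316 -0.3396  0.1219] 
R
 [[-0.0875  0.9932  0.077 ]
 [ 0.6474  0.1154 -0.7534]
 [-0.7571 -0.016  -0.6531]] 
F [-1.2087  1.4074 -0.9077] T [-0.7803  0.0915 -0.0119] w 0.5135953486245826 q [ 0.7243  0.9543 -0.0864  0.851  -0.4258  1.8528 -0.8166]
t18.23 dp cm [-0.17  4.66 -2.73] drot deg [-0.7 -1.   0.4] | 1.3
```

View pics/g1_scene.png

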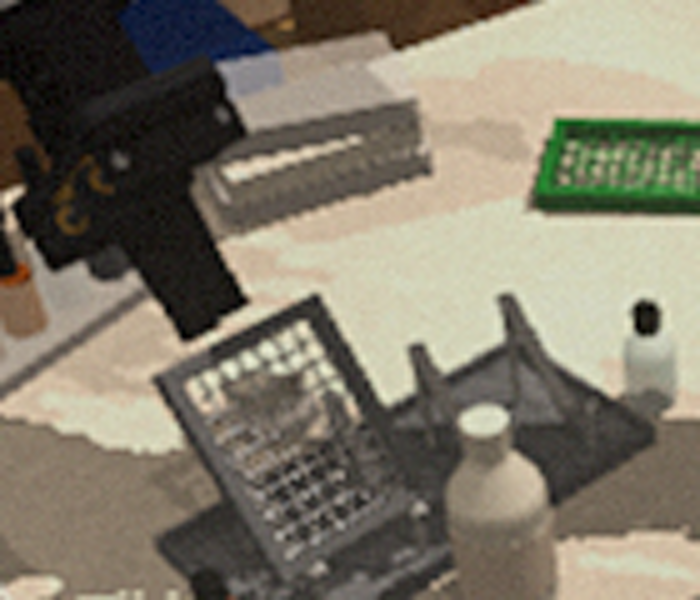

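View pics/g1_top.png

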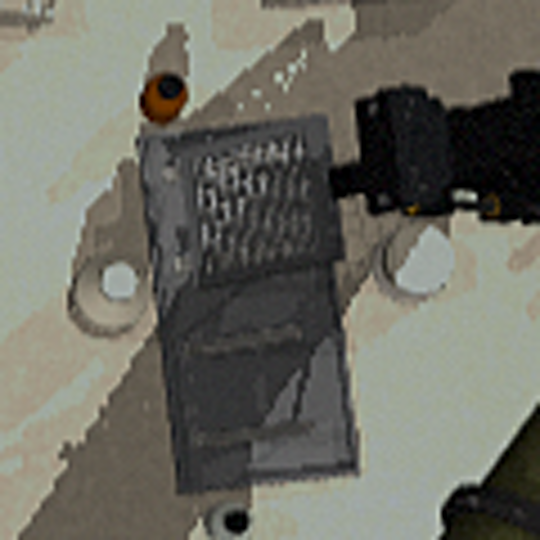

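```bash
python3 -m handwheel '[{"xyz":[0.1,0.8,0.8],"angular":[-0.7,-1,0.4]},{"xyz":[0.1,0.8,0.6],"angular":[0,0,0]},{"xyz":[0,0,0],"angular":[0,0,0]}]'
python3 -c "
from held import *
show()
Rt,p=grasp('m',-1,.04); d=p-get_state()['position'];Rf,_=filt('m');print('in filter axes mm',1000*(d@Rf)); delta(Rt,p)"
```

```text
time: 18.58
position: [0.6359, -0.3285, 0.1433]
tool_rot: [1.579, 1.774, -0.738]
ft_force: [0.8, 0.4, 0.6]
grip_width: 0.516
t18.58 [ 0.6359 -0.3285  0.1433] 
R
 [[-0.0702  0.9928  0.0968]
 [ 0.6314  0.1193 -0.7662]
 [-0.7722  0.0073 -0.6353]] 
F [0.7791 0.3846 0.5812] T [-0.7318  0.0513 -0.0013] w 0.5160848356502593 q [ 0.7146  0.903  -0.0912  0.887  -0.4272  1.8321 -0.8181]
in filter axes mm [ -3.7866   1.5347 -60.4079]
t18.58 dp cm [-0.59  3.55 -4.87] drot deg [0.5 0.5 0.1] | 0.7
```

```bash
python3 -m handwheel '[{"xyz":[-0.1,0.95,-1.15],"angular":[0.5,0.5,0]},{"xyz":[-0.1,0.95,-1.15],"angular":[0,0,0]},{"xyz":[0,0,0],"angular":[0,0,0]}]'
python3 -c "
from held import *
show()
Rt,p=grasp('m',-1,.04); d=p-get_state()['position'];Rf,_=filt('m');print('in filter axes mm',1000*(d@Rf)); delta(Rt,p)"
python3 snap.py g2 top,310,430,120,240,4.5 scene,120,260,90,210,5
```

```text
time: 18.83
position: [0.6363, -0.3122, 0.126]
tool_rot: [1.581, 1.774, -0.738]
ft_force: [0.3, 1.0, -0.7]
grip_width: 0.515
t18.83 [ 0.6363 -0.3122  0.126 ] 
R
 [[-0.0698  0.993   0.095 ]
 [ 0.6327  0.1177 -0.7654]
 [-0.7713  0.0067 -0.6365]] 
F [ 0.313   1.0218 -0.7379] T [-0.7784  0.0299 -0.022 ] w 0.5152823369571443 q [ 0.7046  0.8887 -0.0954  0.9475 -0.428   1.7842 -0.8129]
in filter axes mm [ -4.9309   3.8651 -36.813 ]
t18.83 dp cm [-0.63  1.93 -3.14] drot deg [0.4 0.4 0.2] | 0.7
```

View pics/g2_scene.png

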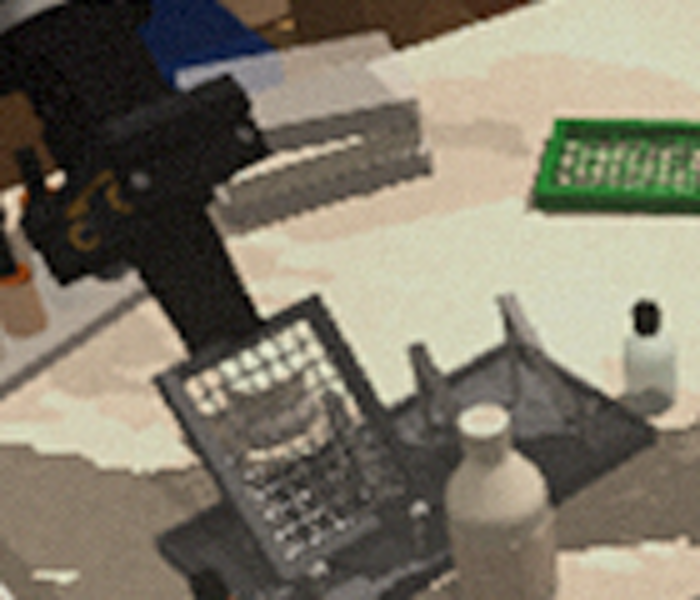

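View pics/g2_top.png

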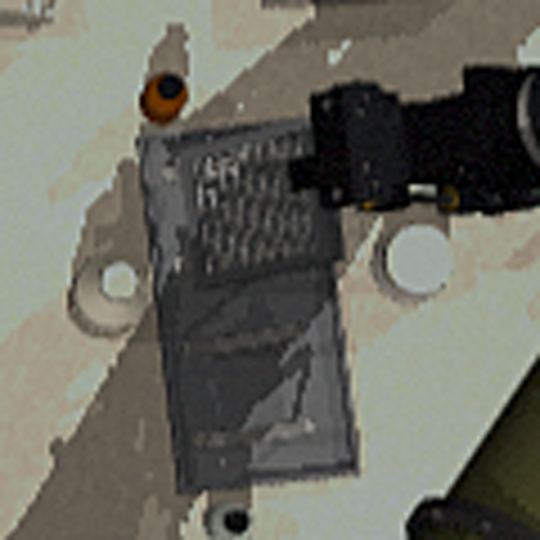

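```bash
python3 -m handwheel '[{"xyz":[-0.3,0.5,-1.1],"angular":[0.4,0.4,0]},{"xyz":[-0.2,0.6,-0.9],"angular":[0,0,0]},{"xyz":[-0.1,0.6,-0.7],"angular":[0,0,0]},{"xyz":[0,0,0],"angular":[0,0,0]}]'
python3 -c "
from held import *
show()
Rt,p=grasp('m',-1,.04); d=p-get_state()['position'];Rf,_=filt('m');print('in filter axes mm',1000*(d@Rf)); delta(Rt,p)"
```

```text
time: 19.27
position: [0.6303, -0.2991, 0.0997]
tool_rot: [1.586, 1.775, -0.742]
ft_force: [0.4, 0.8, -0.1]
grip_width: 0.514
t19.27 [ 0.6303 -0.2991  0.0997] 
R
 [[-0.07    0.9935  0.0894]
 [ 0.6345  0.1135 -0.7645]
 [-0.7698  0.0032 -0.6383]] 
F [ 0.4125  0.8057 -0.0765] T [-0.7919  0.0971  0.0435] w 0.5139949345317522 q [ 0.7011  0.8786 -0.0972  1.02   -0.4266  1.7265 -0.7973]
in filter axes mm [ 1.42   -0.3942 -7.7956]
t19.27 dp cm [-0.04  0.61 -0.51] drot deg [0.3 0.2 0.5] | 0.6
```

```bash
python3 -m handwheel '[{"xyz":[-0.05,0.6,-0.3],"angular":[0.3,0,0.5]},{"xyz":[0,0,0],"angular":[0,0,0]},{"xyz":[0,0,0],"angular":[0,0,0]},{"xyz":[0,0,0],"angular":[0,0,0]},{"xyz":[0,0,0],"angular":[0,0,0]}]' 1.0 8
python3 -m handwheel '[{"xyz":[0,0,0],"angular":[0,0,0]}]'
python3 -c "
from held import *
show()
Rt,p=grasp('m',-1,.04); d=p-get_state()['position'];Rf,_=filt('m');print('in filter axes mm',1000*(d@Rf)); delta(Rt,p)"
```

```text
time: 19.68
position: [0.6294, -0.2917, 0.0957]
tool_rot: [1.581, 1.787, -0.733]
ft_force: [-0.1, 0.2, 0.8]
grip_width: 0.22
time: 19.77
position: [0.6295, -0.2919, 0.096]
tool_rot: [1.581, 1.787, -0.733]
ft_force: [-0.4, -0.3, 0.4]
grip_width: 0.159
t19.77 [ 0.6295 -0.2919  0.096 ] 
R
 [[-0.0771  0.9924  0.0964]
 [ 0.6389  0.1234 -0.7593]
 [-0.7654  0.0031 -0.6435]] 
F [-0.3995 -0.2826  0.4271] T [-0.8527  0.058   0.0177] w 0.1588257168001425 q [ 0.6969  0.8783 -0.1009  1.0318 -0.4266  1.7223 -0.7914]
in filter axes mm [-1.7282 -0.3086 -0.2996]
t19.77 dp cm [ 0.04 -0.11 -0.13] drot deg [-0.1  0.2 -0.1] | 0.2
```

```bash
python3 -m handwheel '[{"xyz":[0,0,0],"angular":[0,0,0]},{"xyz":[0,0,0.4],"angular":[0,0,0]},{"xyz":[0,0,0.8],"angular":[0,0,0]},{"xyz":[0,0,1.5],"angular":[0,0,0]},{"xyz":[0,0,2.5],"angular":[0,0,0]}]' 1.0 25
python3 -m handwheel '[{"xyz":[0,0,3],"angular":[0,0,0]},{"xyz":[0,0,3],"angular":[0,0,0]},{"xyz":[0,0,3],"angular":[0,0,0]},{"xyz":[0,0,3],"angular":[0,0,0]},{"xyz":[0,0,3],"angular":[0,0,0]}]'
python3 -c "
from held import *
show()
delta(down(np.radians(-3.7)),np.array([.466,.2565,.30]))"
python3 snap.py h1 top,300,430,100,240,4.2 scene,100,260,30,200,3.5
```

```text
time: 20.18
position: [0.6265, -0.2918, 0.1436]
tool_rot: [1.583, 1.795, -0.741]
ft_force: [-0.5, 0.4, -2.3]
grip_width: 0.158
time: 20.6
position: [0.6241, -0.2919, 0.304]
tool_rot: [1.582, 1.795, -0.745]
ft_force: [-0.2, -0.3, -2.1]
grip_width: 0.159
t20.60 [ 0.6241 -0.2919  0.304 ] 
R
 [[-0.0857  0.9926  0.0863]
 [ 0.6397  0.1212 -0.759 ]
 [-0.7638 -0.0099 -0.6454]] 
F [-0.2141 -0.2587 -2.0829] T [-1.1074 -0.043  -0.0124] w 0.15889604846433922 q [ 0.6995  0.7815 -0.1239  0.7832 -0.4711  2.0323 -0.9779]
t20.60 dp cm [-15.81  54.84  -0.4 ] drot deg [-29.4 -32.   76. ] | 87.6
```

View pics/h1_scene.png

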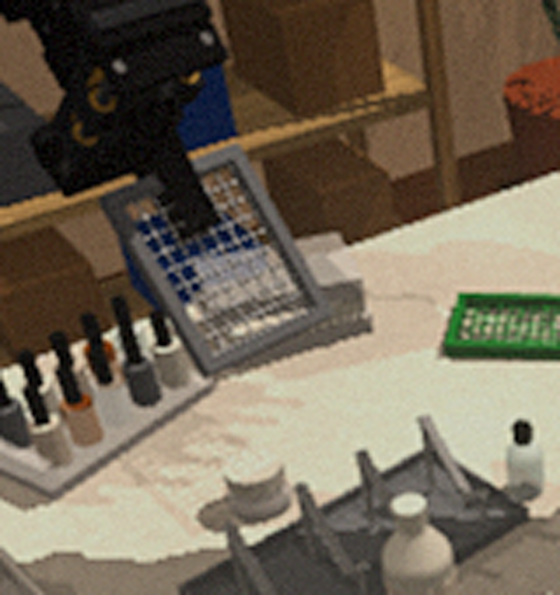

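View pics/h1_top.png

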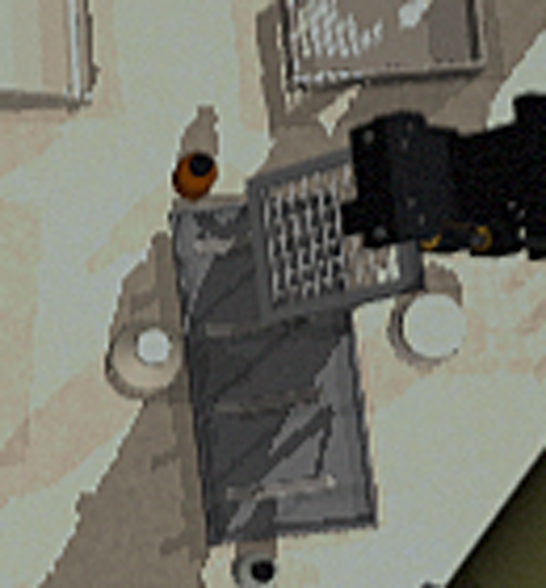

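```bash
python3 -m handwheel '[{"xyz":[-0.6,2,0.3],"angular":[-2.1,-2.3,5.4]},{"xyz":[-1,3.5,0.2],"angular":[-2.1,-2.3,5.4]},{"xyz":[-1,4,0],"angular":[-2.1,-2.3,5.4]},{"xyz":[-1,4,0],"angular":[-2.1,-2.3,5.4]},{"xyz":[-1,4,0],"angular":[-2.1,-2.3,5.4]}]'
python3 -m handwheel '[{"xyz":[-1,4,0],"angular":[-2.1,-2.3,5.4]},{"xyz":[-1,4,0],"angular":[-2.1,-2.3,5.4]},{"xyz":[-1,4,0],"angular":[-2.1,-2.3,5.4]},{"xyz":[-1,4,0],"angular":[-2.1,-2.3,5.4]},{"xyz":[-1,4,0],"angular":[-2.1,-2.3,5.4]}]'
python3 -c "
from held import *
show()
delta(down(np.radians(-3.7)),np.array([.465,.2565,.30]))"
```

```text
time: 21.12
position: [0.5752, -0.1291, 0.3085]
tool_rot: [1.014, 1.771, -0.495]
ft_force: [1.2, 0.4, -1.0]
grip_width: 0.158
time: 21.53
position: [0.5211, 0.0734, 0.3112]
tool_rot: [0.448, 1.665, -0.229]
ft_force: [0.7, 1.1, -1.0]
grip_width: 0.158
t21.53 [0.5211 0.0734 0.3112] 
R
 [[-0.0904  0.4176  0.9041]
 [ 0.1583  0.9023 -0.401 ]
 [-0.9832  0.1069 -0.1476]] 
F [ 0.6725  1.1461 -0.9976] T [-0.2777 -0.1988 -0.0297] w 0.1576482014818026 q [ 0.3098  0.1116 -0.4196  1.5473 -0.1226  1.5658 -0.5295]
t21.53 dp cm [-5.61 18.31 -1.12] drot deg [-8.1 -6.8 20.6] | 23.2
```

```bash
python3 -m handwheel '[{"xyz":[-1.1,3.8,0],"angular":[-1.6,-1.4,4.1]},{"xyz":[-1.1,3.8,0],"angular":[-1.6,-1.4,4.1]},{"xyz":[-1.1,3.8,-0.3],"angular":[-1.6,-1.4,4.1]},{"xyz":[-1,3,-0.3],"angular":[-1.6,-1.4,4.1]},{"xyz":[-0.6,2,0],"angular":[-1.6,-1.3,4]}]'
python3 -m handwheel '[{"xyz":[0,0,0],"angular":[0,0,0]},{"xyz":[0,0,0],"angular":[0,0,0]}]'
python3 -c "
from held import *
show()
delta(down(np.radians(-3.7)),np.array([.465,.2565,.20]))"
```

```text
time: 21.95
position: [0.4623, 0.2502, 0.3099]
tool_rot: [0.028, 1.555, -0.033]
ft_force: [-0.3, -0.2, -2.0]
grip_width: 0.156
time: 22.12
position: [0.4553, 0.2598, 0.3115]
tool_rot: [0.014, 1.555, -0.016]
ft_force: [0.0, -1.5, -2.3]
grip_width: 0.16
t22.12 [0.4553 0.2598 0.3115] 
R
 [[ 0.0161  0.0194  0.9997]
 [-0.0014  0.9998 -0.0194]
 [-0.9999 -0.0011  0.0161]] 
F [ 0.0368 -1.5305 -2.3006] T [-0.156  -0.0056 -0.0092] w 0.1598975933435421 q [ 0.0536  0.0422 -0.6452  1.6082  0.0356  1.4871 -0.6132]
t22.12 dp cm [  0.97  -0.33 -11.15] drot deg [ 0.1  0.9 -2.6] | 2.7
```

```bash
python3 -m handwheel '[{"xyz":[0.6,-0.1,-2],"angular":[0,0.9,-2.5]},{"xyz":[0.3,0,-3.5],"angular":[0,0,0]},{"xyz":[0,0,-3.5],"angular":[0,0,0]},{"xyz":[0,0,-1.5],"angular":[0,0,0]},{"xyz":[0,0,0],"angular":[0,0,0]}]'
python3 -m handwheel '[{"xyz":[0,0,0],"angular":[0,0,0]}]'
python3 -c "
from held import *
show()
delta(down(np.radians(-3.7)),np.array([.465,.2565,.15]))"
python3 snap.py i1 scene,250,430,180,350,4.2
python3 -c "
from held import *
held('i1','scene',250,430,180,350,4.2,th=.007,up=.04)"
```

```text
time: 22.53
position: [0.465, 0.2562, 0.2069]
tool_rot: [0.057, 1.565, -0.057]
ft_force: [-0.1, -0.2, -1.9]
grip_width: 0.162
time: 22.62
position: [0.465, 0.2547, 0.2064]
tool_rot: [0.058, 1.567, -0.06]
ft_force: [0.7, 0.1, -1.6]
grip_width: 0.16
t22.62 [0.465  0.2547 0.2064] 
R
 [[ 0.0028  0.0754  0.9972]
 [-0.0013  0.9972 -0.0754]
 [-1.     -0.0011  0.0029]] 
F [ 0.6551  0.1348 -1.6208] T [-0.0946 -0.0196 -0.0207] w 0.1595377428119192 q [ 0.0485  0.1141 -0.641   1.753   0.0736  1.2961 -0.6846]
t22.62 dp cm [ 0.    0.18 -5.64] drot deg [0.1 0.2 0.6] | 0.6
```

View pics/i1_scene_h.png

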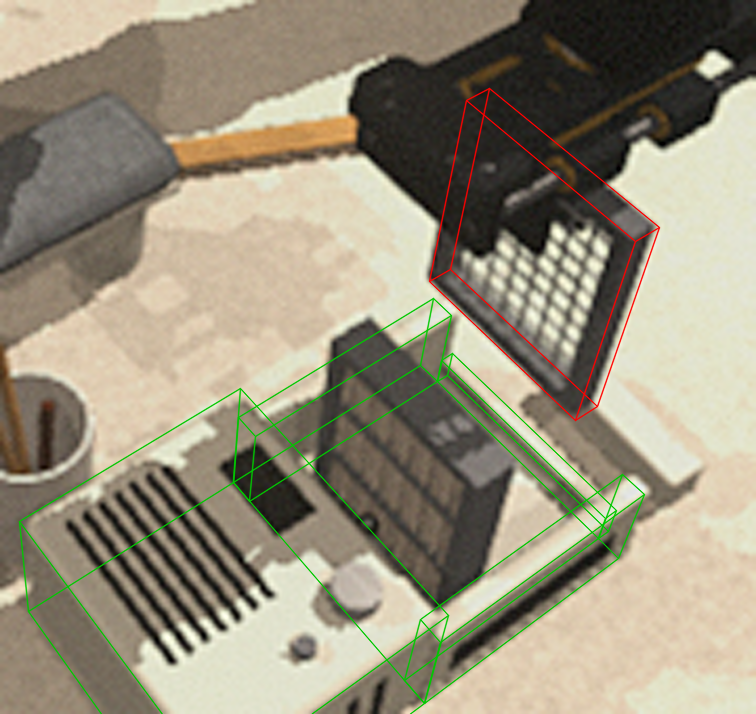

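```bash
python3 -m handwheel '[{"xyz":[0,0.2,-2.5],"angular":[0.1,0.2,0.6]},{"xyz":[0,0,-3],"angular":[0,0,0]},{"xyz":[0,0,-2.5],"angular":[0,0,0]},{"xyz":[0,0,-1],"angular":[0,0,0]},{"xyz":[0,0,0],"angular":[0,0,0]}]'
python3 -m handwheel '[{"xyz":[0,0,0],"angular":[0,0,0]}]'
python3 -c "
from held import *
show()
delta(down(np.radians(-3.7)),np.array([.465,.2575,.10]))"
python3 snap.py i2 scene,270,410,210,350,5 top,150,250,120,250,4.6
```

```text
time: 23.08
position: [0.4728, 0.2567, 0.1242]
tool_rot: [0.062, 1.555, -0.052]
ft_force: [0.4, 0.7, -1.8]
grip_width: 0.16
time: 23.17
position: [0.4736, 0.2567, 0.1254]
tool_rot: [0.063, 1.554, -0.052]
ft_force: [-0.0, -0.1, -1.6]
grip_width: 0.161
t23.17 [0.4736 0.2567 0.1254] 
R
 [[ 0.0162  0.0737  0.9972]
 [ 0.0066  0.9973 -0.0738]
 [-0.9998  0.0078  0.0157]] 
F [-0.0241 -0.0597 -1.5506] T [-0.0554  0.0428  0.0149] w 0.16091306585942888 q [ 0.0311  0.1935 -0.6355  1.8463  0.1308  1.125  -0.7239]
t23.17 dp cm [-0.86  0.08 -2.54] drot deg [-0.4  0.9  0.5] | 1.1
```

View pics/i2_scene.png

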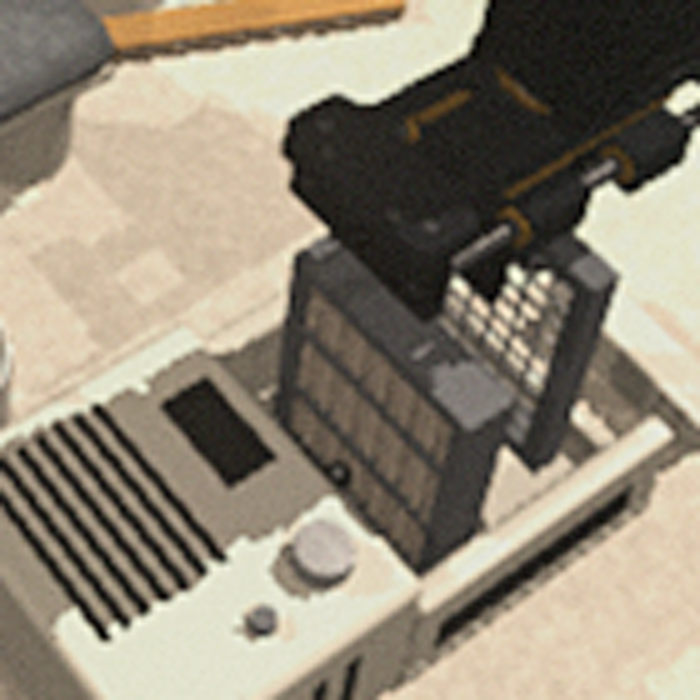

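View pics/i2_top.png

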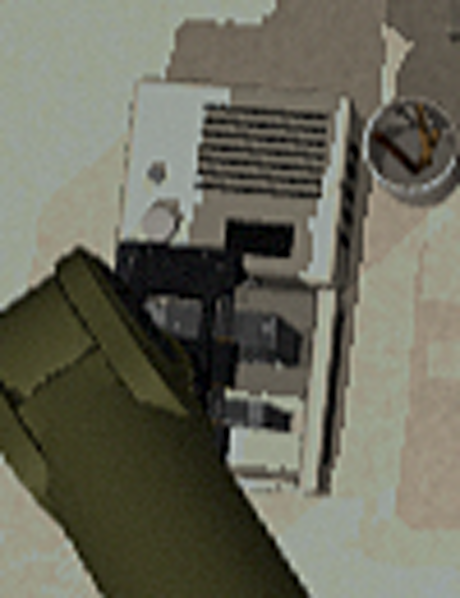

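```bash
python3 -m handwheel '[{"xyz":[-0.8,0.1,-0.5],"angular":[-0.4,0.9,0.5]},{"xyz":[-0.2,0,-1],"angular":[0,0,0]},{"xyz":[-0.1,0,-0.8],"angular":[0,0,0]},{"xyz":[0,0,0],"angular":[0,0,0]}]'
python3 -c "
from held import *
show()
delta(down(np.radians(-3.7)),np.array([.465,.2575,.10]))"
```

```text
time: 23.6
position: [0.4646, 0.2598, 0.1057]
tool_rot: [0.052, 1.562, -0.048]
ft_force: [-0.8, -0.6, -0.2]
grip_width: 0.16
t23.60 [0.4646 0.2598 0.1057] 
R
 [[ 0.0078  0.0643  0.9979]
 [ 0.0023  0.9979 -0.0643]
 [-1.      0.0028  0.0077]] 
F [-0.7641 -0.5699 -0.2343] T [-0.1616  0.1284  0.0252] w 0.16014867704418545 q [ 0.0192  0.2099 -0.639   1.8731  0.1432  1.0955 -0.7384]
t23.60 dp cm [ 0.04 -0.23 -0.57] drot deg [-0.1  0.4 -0. ] | 0.5
```

```bash
python3 -m handwheel '[{"xyz":[0,-0.2,-0.4],"angular":[0,0.4,0]},{"xyz":[0,0,-0.4],"angular":[0,0,0]},{"xyz":[0,0,0],"angular":[0,0,0]}]'
python3 -m handwheel '[{"xyz":[-0.05,0,-0.2],"angular":[0,0,0]},{"xyz":[0,0,0],"angular":[0,0,0]}]'
python3 -m handwheel '[{"xyz":[-0.05,0,-0.15],"angular":[0,0,0]}]'
python3 -c "
from held import *
show()"
```

```text
time: 23.85
position: [0.4641, 0.2577, 0.0965]
tool_rot: [0.051, 1.571, -0.048]
ft_force: [-0.2, 0.9, -1.6]
grip_width: 0.158
time: 24.02
position: [0.4636, 0.2574, 0.0939]
tool_rot: [0.052, 1.571, -0.049]
ft_force: [-0.8, 0.3, -2.0]
grip_width: 0.16
time: 24.1
position: [0.4635, 0.2575, 0.0926]
tool_rot: [0.052, 1.571, -0.049]
ft_force: [0.2, 0.3, -2.5]
grip_width: 0.159
t24.10 [0.4635 0.2575 0.0926] 
R
 [[-0.0004  0.0641  0.9979]
 [ 0.0022  0.9979 -0.0641]
 [-1.      0.0021 -0.0005]] 
F [ 0.1734  0.2827 -2.4912] T [-0.1072  0.0654  0.0407] w 0.1586015145701735 q [ 0.0187  0.227  -0.6355  1.8843  0.15    1.0773 -0.74  ]
```

```bash
python3 -m handwheel '[{"xyz":[0,0,-0.1],"angular":[0,0,0]}]'
python3 -m handwheel '[{"xyz":[0,0,-0.1],"angular":[0,0,0]}]'
python3 -m handwheel '[{"xyz":[0,0,-0.1],"angular":[0,0,0]}]'
python3 -m handwheel '[{"xyz":[0,0,-0.1],"angular":[0,0,0]}]'
```

```text
time: 24.18
position: [0.4634, 0.2575, 0.0915]
tool_rot: [0.052, 1.571, -0.049]
ft_force: [0.0, 0.4, -1.9]
grip_width: 0.162
time: 24.27
position: [0.4636, 0.2574, 0.0908]
tool_rot: [0.052, 1.57, -0.049]
ft_force: [-1.1, -2.5, 8.5]
grip_width: 0.16
time: 24.35
position: [0.4637, 0.2574, 0.0908]
tool_rot: [0.052, 1.57, -0.049]
ft_force: [-4.1, -3.7, 10.2]
grip_width: 0.16
time: 24.43
position: [0.4637, 0.2575, 0.0908]
tool_rot: [0.052, 1.57, -0.05]
ft_force: [-3.1, -2.1, 5.1]
grip_width: 0.159
```

```bash
python3 -m handwheel '[{"xyz":[0,0,-0.03],"angular":[0,0,0]},{"xyz":[0,0,0],"angular":[0,0,0]},{"xyz":[0,0,0],"angular":[0,0,0]},{"xyz":[0,0,0],"angular":[0,0,0]},{"xyz":[0,0,0],"angular":[0,0,0]}]' 2.8 10
python3 -c "
from held import *
show()"
python3 snap.py j1 scene,270,410,210,350,5
```

```text
time: 24.85
position: [0.4653, 0.2586, 0.0922]
tool_rot: [0.053, 1.566, -0.048]
ft_force: [0.2, 0.9, 1.0]
grip_width: 0.318
t24.85 [0.4653 0.2586 0.0922] 
R
 [[ 0.004   0.0643  0.9979]
 [ 0.0029  0.9979 -0.0643]
 [-1.      0.0032  0.0038]] 
F [0.1924 0.9257 1.0256] T [-0.0967  0.0271 -0.0084] w 0.318327701792402 q [ 0.0167  0.2287 -0.6351  1.8835  0.1535  1.0728 -0.7432]
```

View pics/j1_scene.png

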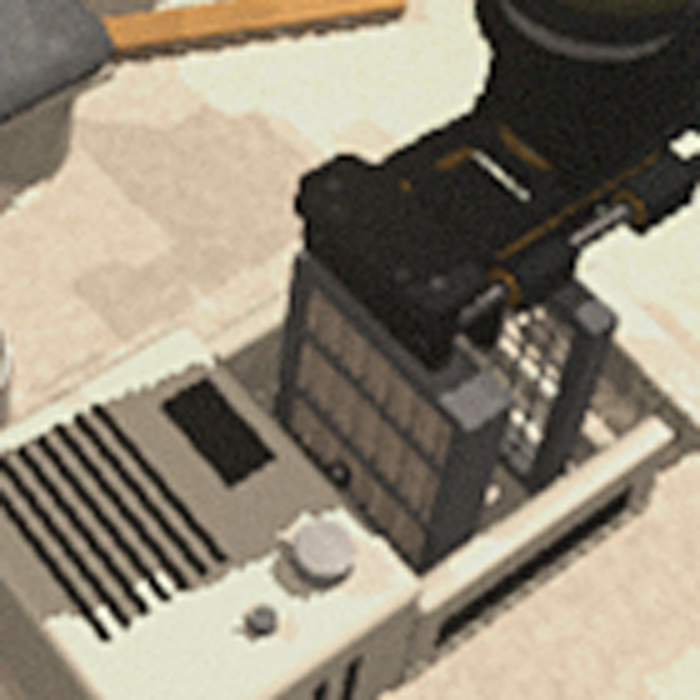

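```bash
python3 -m handwheel '[{"xyz":[-0.1,0,0.4],"angular":[0,0.2,0]},{"xyz":[0,0,0.8],"angular":[0,0,0]},{"xyz":[0.05,0,1.2],"angular":[0,0,0]},{"xyz":[0.05,0,1.5],"angular":[0,0,0]}]'
python3 -m handwheel '[{"xyz":[0,0,2],"angular":[0,0,0]},{"xyz":[0,0,3],"angular":[0,0,0]},{"xyz":[0,0,4],"angular":[0,0,0]},{"xyz":[0,0,4],"angular":[0,0,0]},{"xyz":[0,0,3],"angular":[0,0,0]}]'
python3 -m handwheel '[{"xyz":[0,-4,0],"angular":[0,0,0]},{"xyz":[0,-4,0],"angular":[0,0,0]},{"xyz":[0,-4,0],"angular":[0,0,0]},{"xyz":[0,-4,0],"angular":[0,0,0]},{"xyz":[0,-4,0],"angular":[0,0,0]}]'
python3 -m handwheel '[{"xyz":[0,-4,0],"angular":[0,0,0]},{"xyz":[0,-3,0],"angular":[0,0,0]},{"xyz":[0,0,0],"angular":[0,0,0]},{"xyz":[0,0,0],"angular":[0,0,0]}]'
python3 snap.py k1 scene,250,420,225,365,4.7 top,150,250,120,250,4.6
```

```text
time: 25.23
position: [0.4628, 0.2574, 0.1308]
tool_rot: [0.051, 1.576, -0.05]
ft_force: [0.0, 0.6, -0.3]
grip_width: 0.322
time: 25.65
position: [0.4591, 0.2561, 0.2989]
tool_rot: [0.048, 1.581, -0.05]
ft_force: [0.4, 1.0, -0.7]
grip_width: 0.321
time: 26.07
position: [0.4592, 0.0652, 0.3176]
tool_rot: [0.038, 1.556, -0.019]
ft_force: [1.3, 0.2, 0.4]
grip_width: 0.321
time: 26.4
position: [0.4579, -0.0181, 0.324]
tool_rot: [0.047, 1.547, -0.033]
ft_force: [-0.2, 0.4, 0.4]
grip_width: 0.324
```

View pics/k1_scene.png

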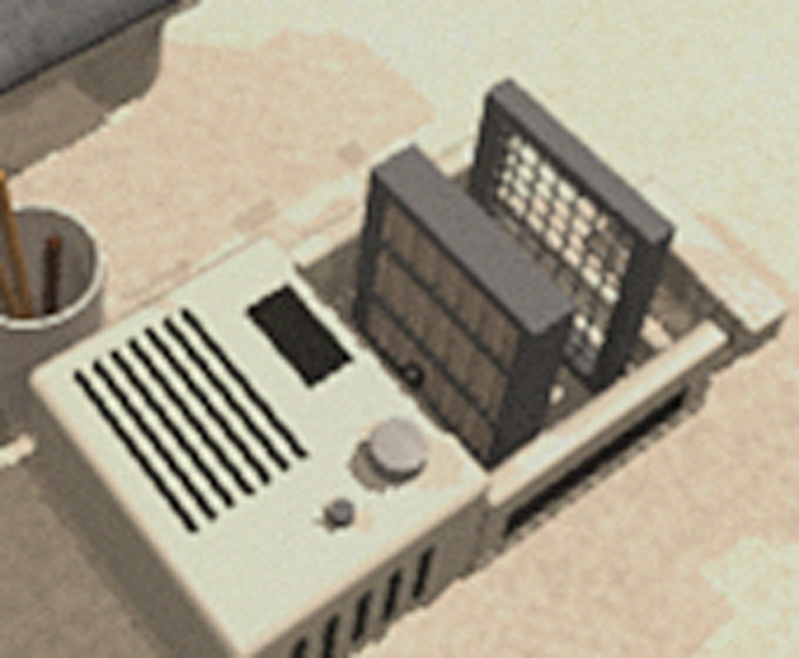

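View pics/k1_top.png

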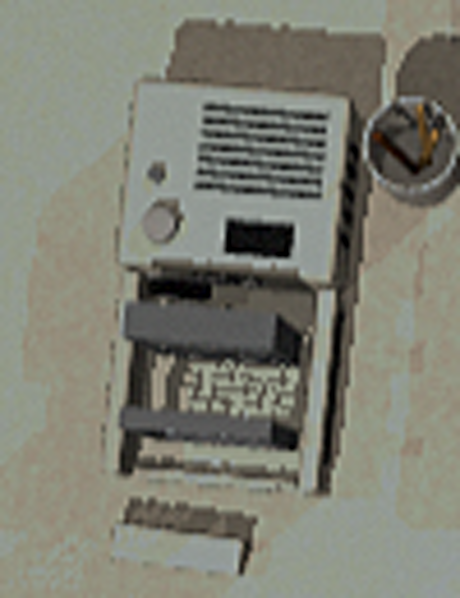

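View pics/k1_top_full.png

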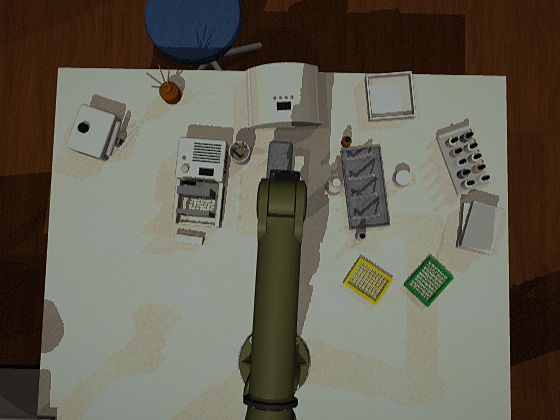

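```bash
python3 fitc.py >/dev/null; python3 -c "
from fitc import *
fitbox('k1',.024,[.5286,.2525,-3.4]); fitbox('k1',.014,[.4637,.2575,-3.7])
a=cv2.imread('pics/top0.png').astype(int);b=cv2.imread('pics/k1_top_full.png').astype(int)
from bench import get_state
s=get_state(); print(s['time'],abs(s['qd']).max(),s['ft_force'])
c=np.hstack([crop(a.astype(np.uint8)[120:250,325:420].copy(),0,95,0,130,4),crop(b.astype(np.uint8)[120:250,325:420].copy(),0,95,0,130,4)]);cv2.imwrite('pics/cmp.png',c)"
```

```text
('scene',) [ 0.5295  0.2553 -5.1038]
('top', 'scene') [ 0.5293  0.2549 -4.8511]
('scene',) [ 0.4652  0.2593 -0.7193]
('top', 'scene') [ 0.4645  0.256  -5.672 ]
26.5 0.032459202607219066 [-0.77311175  1.08365083  0.03513548]
```

View pics/cmp.png

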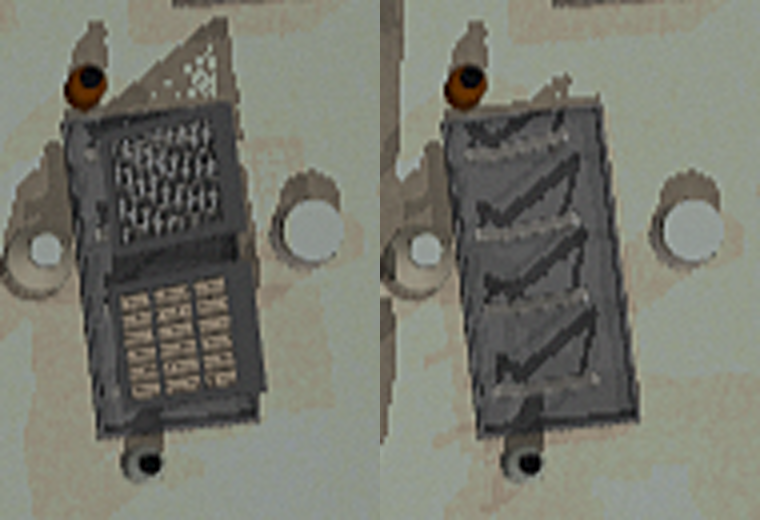

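```bash
python3 -m handwheel '[{"xyz":[0,0,0],"angular":[0,0,0]},{"xyz":[0,0,0],"angular":[0,0,0]},{"xyz":[0,0,0],"angular":[0,0,0]}]'; python3 -c "
from bench import *
print(close_job())"
```

```text
time: 26.75
position: [0.4583, -0.0125, 0.3245]
tool_rot: [0.039, 1.546, -0.025]
ft_force: [0.2, -0.4, -0.5]
grip_width: 0.321
the job is handed in; nothing more can be done
None
```

I handed the job in at 26.75 s. Both filters are standing in the extractor bay, and the arm is clear of everything.

**Cassette:** I found the rear wall by touching it lightly with the cassette held above the cheeks. I then lowered it, slid it back and let go with its face about 29 mm from the wall. That is inside the 32 to 25 mm window, where the lever has clicked but is still in safe travel.
- The roller's shift in the picture suggests 29 to 31 mm. The final image fits gave about 28 to 29 mm. An earlier fit from one camera alone gave 32.6 mm, which would just miss the click, and I judged it biased. The switch can't be read directly.
- It was let go from about 1 mm above the floor.

**Mesh panel:** It stands upright about 105 mm in front of the rear wall. It is clear of the cassette by about 40 mm and just inside the sill. It was let go while touching the floor.

**Forces:** At the two set-downs the highest wrist readings were about 28 N for the cassette, from a deliberate press to confirm the floor, and about 10 N for the mesh panel.

**Squareness:** This is the least certain check. The gripper angles at release (-3.4 and -3.7 degrees) match the first estimate of the extractor's angle (-3.5). The picture fits scatter by 1 to 2 degrees, and more for the thin panel. The wall touch suggests the cassette is within about 1 degree of square.

**Everything else:** In the before and after top pictures, the bottles, the jar and the buffer had not moved. The file board was hidden under the arm in the last top picture, so I could not check it there.

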